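# Pack the riveting kit into its pair of bench trays

## Task

Gather the scattered riveting kit into its pair of wooden trays: the grey doming block flat in the square tray, and in the oblong tray a neat centred stack, widest at the bottom: the flat tin on the tray floor, the round tin on it and the small wooden block on top. Do not shift the look-alikes that do not belong: the dark slip stone, the clear tub and the white socket block stay where they are.

Things in the scene. Friction and masses are not known exactly. Their poses are not given: they have to be found in the camera images.
- flat_tin: Flat plain metal tin with rounded corners, 51 (its x) x 71 (its y) x 21 high mm, loose. Origin: centre of its underside, z up. Grip it across the 51 mm width. Goes at the bottom of the stack in the oblong tray.
- round_tin: Round plain metal tin with a screw lid, 54 mm across, 24 mm high, closed, flat top, loose. Origin: centre of its underside, z up. 
- wood_block: Small light wooden block, 32 (x) x 36 (y) x 10 high mm, loose. Origin: centre of its underside, z up. 
- doming_block: Square grey aluminium doming block with round cups sunk in its top, 52 x 52 x 26 high mm, loose. Origin: centre of its underside, z up. 
- oblong_tray: Shallow open wooden tray, oblong: inside 96 (its x) x 78 (its y) mm, walls 6 mm thick, floor 6 mm thick, rim 12 mm above the table; fixed. Origin: centre of its underside, on the table. A flat tin fits with its 71 mm side along the tray's x.
- square_tray: Shallow open wooden tray, square: inside 78 x 78 mm, walls 6 mm thick, floor 6 mm thick, rim 12 mm above the table; fixed. Origin: centre of its underside, on the table. The two trays stand apart and may change places.
- slip_stone: Look-alike of the wooden block: a small dark stone bar, 20 (x) x 52 (y) x 9 high mm, loose. Origin: centre of its underside, z up. Not part of the kit: leave alone.
- clear_tub: Look-alike of the round tin: an open clear plastic tub, 86 mm across, 34 mm high, loose. Origin: centre of its underside, z up. Not part of the kit: leave alone.
- socket_block: Look-alike of the doming block: a white two-way electric socket block, 46 (x) x 119 (y) x 32 high mm, loose. Origin: centre of its underside, z up. Not part of the kit: leave alone.
- cable_reel: The big round cable reel that stands fixed in the middle of the table, about 250 mm across and 90 mm high (its crank 105 mm). Origin: centre of its underside, on the table. An obstacle: some things lie beside it, so keep the gripper clear of it.

How it is judged:
At the end, for the whole second after the job is handed in: Doming block lies flat on the square tray's floor; flat tin flat on the oblong tray's floor; round tin upright on the flat tin and wooden block flat on the round tin, each centred within 13 mm on the one below; all released and at rest; look-alikes not moved over 15 mm (angle between each of flat_tin, round_tin, wood_block, doming_block's own z axis and vertical below 0.09 rad and linear speed of each of flat_tin, round_tin, wood_block, doming_block below 0.02 m/s and angular speed of each of flat_tin, round_tin, wood_block, doming_block below 0.2 rad/s and x of flat_tin in the frame of oblong_tray between -0.025 and 0.025 m and y of flat_tin in the frame of oblong_tray between -0.02 and 0.02 m and z of flat_tin in the frame of oblong_tray between 0.003 and 0.0095 m and x of doming_block in the frame of square_tray between -0.02 and 0.02 m and y of doming_block in the frame of square_tray between -0.02 and 0.02 m and z of doming_block in the frame of square_tray between 0.003 and 0.0095 m and horizontal distance between round_tin and flat_tin below 0.013 m and z of round_tin in the frame of flat_tin between 0.017 and 0.025 m and horizontal distance between wood_block and round_tin below 0.013 m and z of wood_block in the frame of round_tin between 0.02 and 0.028 m); the robot touches nothing.
It fails at once if the slip stone is moved more than 15 mm (distance of slip_stone from where it was at the start of the episode above 0.015 m).
It fails at once if the clear tub is moved more than 15 mm (distance of clear_tub from where it was at the start of the episode above 0.015 m).
It fails at once if the socket block is moved more than 15 mm (distance of socket_block from where it was at the start of the episode above 0.015 m).
It also fails if it takes over 128 s, if anything falls off the work surface, if the arm or the gripper's body presses on something with over 40 N, if the wrist force passes 120 N, or if a joint passes its speed limit or range.

## Robot

A 7-joint arm with a two-finger parallel gripper is mounted at the origin on the work surface; the furniture and walls round the work are solid. World frame = base frame: x ahead of the robot, y to its left, z up, the work surface at z = 0. Lengths are in m, angles in rad, forces in N, time in s.
With the tool pointing down it reaches from about 0.4 to 0.85 m from the base axis. Payload 10.4 kg.
Tool frame: the origin (TCP) lies on the centre line of the jaws, within the pads' length; the fingertips stand 22 mm ahead of it and the grasp point (between the pads) lies 3 mm ahead of it; x points along the fingers, y is the direction in which the jaws open and shut, and the axes are right-handed (so a half turn about x gives the same grasp; the last joint's range is limited). The gripper opens to 87 mm and grips with 3 to 60 N. Pads are 19 mm wide; open, the fingers measure 117 mm over their backs; the gripper's body (75 mm by 190 mm) begins 51 mm behind the grasp point.
Start: joints at [1.222, 0.332, -0.065, 1.46, 0.022, 1.35, -0.088], TCP at [0.2, -0.592, 0.208] pointing down, gripper open.
Joint ranges: [-2.6, 2.6], [-0.5, 2.12], [-1.47, 1.34], [0.16, 2.42], [-1.27, 4.41], [0.06, 2.06], [-2.6, 2.6]. Speed limits (rad/s): [2.22, 2.22, 2.79, 2.79, 3.14, 3.14, 3.14].

## Interface

Orientations are given as a unit quaternion [x, y, z, w].
In Python, from bench import * gives the robot as it stands.
- The arm moves only by the tool arm_command, never from a script. Its argument "targets" is one flat list of numbers, 7 for each row, row after row: the turn, a rotation vector about the tool's x, y, z in units of 45 degrees (1.0 is 45 degrees), then the shift along the tool's x, y, z in units of 25 mm (1.0 is 25 mm), then the opening, from 0 (shut) to 1 (fully open). In form: [wx, wy, wz, tx, ty, tz, fingers, wx, wy, wz, tx, ty, tz, fingers, ...]. A call has 1 to 12 rows; each row shifts and turns the pose as measured when the row begins, along the tool's axes as they then stand; what a row does not reach is not made up. A row lasts 1/12 s, in which the tool goes at most 41.7 mm and 7.16 degrees, less where a joint would pass 70% of its speed; a pose out of reach is approached as far as the arm can. A call with a number of a shift or a turn outside -1 to 1 is refused whole. A call with a gripper value outside its range is refused whole. The fingers move at their own pace and stop on an object; "newtons" is the grip in N (left out, the last holds). Time passes only in rows, so rows that do not move let the fingers close. It gives the time, the measured TCP pose, the force and the opening at its end, in the units of the state.
- read_state(): the state, without advancing time (a new reading comes with each control period).
- camera(name): name is "scene" or "side" or "wrist"; returns the picture (400x640x3 uint8, red, green, blue); there is no depth.
- calibration(name): a dict with "camera_matrix" (3x3 intrinsics, pixels), "R" (3x3) and "t" (3): a world point X has camera coordinates R X + t; the wrist camera has in their place "tool_from_camera" (4x4, takes a point from camera to tool coordinates, whose origin is the TCP and whose axes are the tool frame's). Camera axes: x right, y down, z forward; pixel columns grow to the right and rows downward; lengths in m; the calibration is good to about 2 mm. A picture is of the moment at which its call begins: read the wrist's pose just before it. calibration takes no time and is no camera call.
- close_job(): hands the job in, once; it reports no verdict.
The state is a dict: "time": time; "joint_positions": joint angles; "joint_vel": joint speeds; "joint_torque": joint torques, N m; "ee_pos": TCP position; "eef_rot": TCP orientation; "ft_force": force on the tool from outside, world axes, zero at the start; "torque": the same for the moment, N m; "width": finger opening in m.
Only numpy, scipy, OpenCV 4.12 (cv2) and the standard library are available. Lean on these libraries where they do the work, as an engineer would, in place of code of your own. Each camera call takes 0.05 s, during which the arm holds its last target.

## Working session

There is one attempt and no reset: what is moved stays moved. The work goes in short steps, Python scripts to look and compute and a tool call to move; the robot and the scene stay as the last step left them, time stands still between calls to the robot, and variables do not carry over. Pictures are saved under pics/ and viewed, and the job is handed in when it is done.

Besides the shell and the picture viewer there is one more tool, called after "Request:" as name(argument=value, ...) on one line, values as JSON. arm_command: Moves the arm, as the interface text tells. Shifts and turns lie within -1 to 1; 1 stands for 25 mm of shift or 45 degrees of turn. Its arguments: {"type":"object","properties":{"targets":{"type":"array","items":{"type":"number","minimum":-1,"maximum":1}},"newtons":{"type":"number"}},"required":["targets"]}

```bash
ls; mkdir -p pics; python3 - <<'E'
from bench import *
import cv2
s=read_state();print(s)
for n in ["scene","side","wrist"]:
    im=camera(n);cv2.imwrite(f"pics/{n}0.png",im[:,:,::-1]);print(n,calibration(n))
E
```

```text
pics
{'time': 0.0, 'joint_positions': array([ 1.22240784,  0.33288613, -0.0647153 ,  1.46091578,  0.02156764,
        1.3498987 , -0.0884857 ]), 'joint_vel': array([-7.21360819e-05,  3.95642499e-04, -7.01684828e-05,  4.88827121e-04,
       -3.69197462e-04, -5.73454008e-04, -4.60127080e-04]), 'joint_torque': array([ 2.56235953e-04, -6.23253107e+01,  2.50328559e-02, -3.89886618e+01,
       -6.12723199e-02,  4.00168332e-02,  1.79928834e-04]), 'ee_pos': array([ 0.199921  , -0.59174147,  0.20695727]), 'eef_rot': array([-0.69765273, -0.11518124,  0.69783436, -0.11419789]), 'ft_force': array([-0.06589416, -0.17859393, -0.72625102]), 'torque': array([-0.00764669, -0.03995549, -0.0098151 ]), 'width': 0.0870160794224136}
scene {'camera_matrix': array([[386.79358626,   0.        , 320.68047115],
       [  0.        , 386.79358626, 196.41245077],
       [  0.        ,   0.        ,   1.        ]]), 'R': array([[-0.5130915 , -0.8583266 ,  0.00354351],
       [-0.66953305,  0.39764419, -0.62737915],
       [ 0.53708716, -0.32427541, -0.77870588]]), 't': array([0.25105193, 0.34188755, 0.83971372])}
[... 223 characters left out ...]
33369 ],
       [-0.14180643, -0.38472435, -0.91207352],
       [ 0.30779124,  0.85857661, -0.41001311]]), 't': array([-0.45644624,  0.11671008,  0.82007538])}
wrist {'camera_matrix': array([[349.09699558,   0.        , 317.36015397],
       [  0.        , 349.09699558, 198.55491124],
       [  0.        ,   0.        ,   1.        ]]), 'tool_from_camera': array([[-1.66984715e-04, -2.71280870e-01,  9.62500214e-01,
        -1.75583053e-01],
       [ 9.99999972e-01, -2.09252610e-04,  1.14512681e-04,
         2.17417839e-04],
       [ 1.70340582e-04,  9.62500206e-01,  2.71280897e-01,
        -7.40434094e-02],
       [ 0.00000000e+00,  0.00000000e+00,  0.00000000e+00,
         1.00000000e+00]])}
```

View pics/scene0.png

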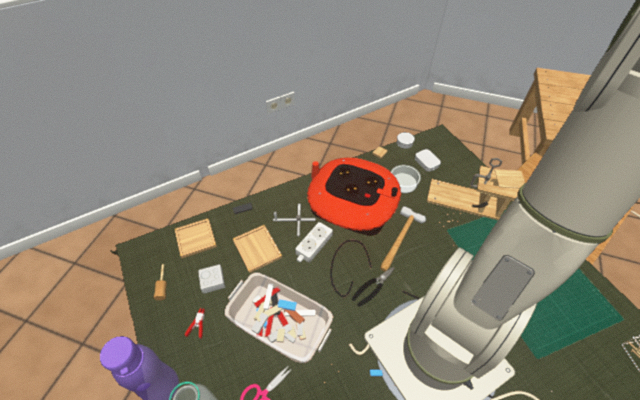

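View pics/side0.png

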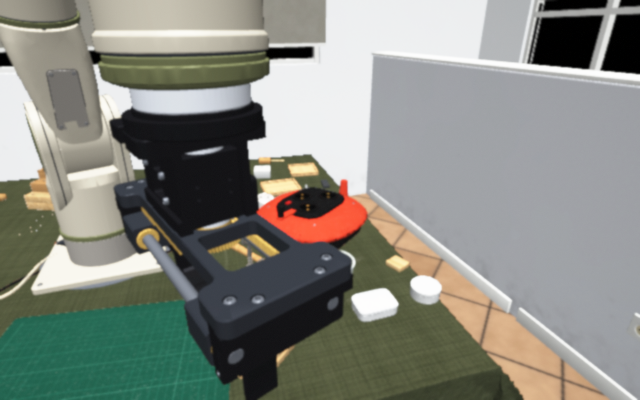

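View pics/wrist0.png

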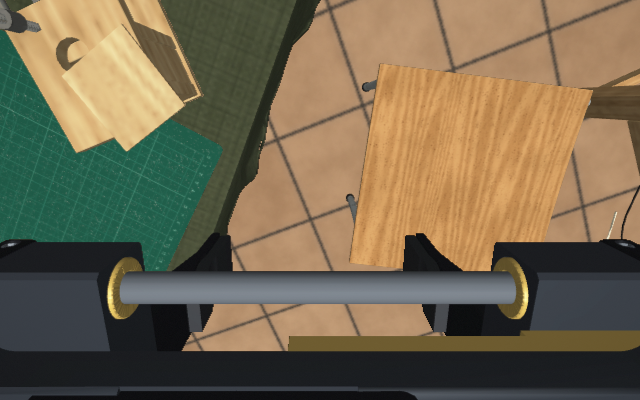

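The scene view shows the trays near (195,238) and (257,247), the doming block at (211,278), the flat tin at (428,159), the round tin at (405,140) and the wood block at (380,152). The tub is at (405,178), the socket block at (314,242) and the slip stone at (243,210). Next I'll zoom in for measurements.

```bash
cat > h.py <<'E'
from bench import *
import numpy as np, cv2
from scipy.spatial.transform import Rotation as Ro
def cam(n,s=None):
    c=calibration(n);K=c["camera_matrix"]
    if n!="wrist": return K,np.array(c["R"]),np.array(c["t"])
    T=np.array(c["tool_from_camera"]);Rt=Ro.from_quat(s["eef_rot"]).as_matrix()
    Rw=Rt@T[:3,:3];p=Rt@T[:3,3]+s["ee_pos"]
    return K,Rw.T,-Rw.T@p
def unproj(C,uv,z):
    K,R,t=C;d=R.T@np.linalg.solve(K,np.array([uv[0],uv[1],1.]));o=-R.T@t
    return o+d*(z-o[2])/d[2]
def proj(C,X):
    K,R,t=C;q=K@(R@np.asarray(X)+t);return q[:2]/q[2]
def shot(n,name,crop=None,k=1):
    s=read_state();im=camera(n)[:,:,::-1].copy();cv2.imwrite("pics/%s_full.png"%name,im)
    if crop: x,y,w,h=crop;im=im[y:y+h,x:x+w]
    if k!=1: im=cv2.resize(im,None,fx=k,fy=k,interpolation=cv2.INTER_CUBIC)
    cv2.imwrite("pics/%s.png"%name,im);return s
E
python3 - <<'E'
from h import *
im=cv2.imread("pics/scene0.png")
for n,(x,y,w,h) in dict(a=(140,190,200,120),b=(300,120,160,100)).items():
    cv2.imwrite(f"pics/z{n}.png",cv2.resize(im[y:y+h,x:x+w],None,fx=4 if n=='a' else 5,fy=4 if n=='a' else 5,interpolation=cv2.INTER_CUBIC))
C=cam("scene")
for n,uv,z in [("sq",(195,238),.01),("ob",(257,247),.01),("dome",(211,275),.026),("flat",(428,158),.021),("round",(405,138),.024),("wood",(380,152),.01),("tub",(405,178),.02),("slip",(243,210),.009),("sock",(314,242),.032),("reel",(353,190),.06)]:
    print(n,unproj(C,uv,z).round(3))
E
```

```text
sq [0.546 0.349 0.01 ]
ob [0.438 0.221 0.01 ]
dome [0.414 0.352 0.026]
flat [ 0.452 -0.36   0.021]
round [ 0.557 -0.354  0.024]
wood [ 0.557 -0.257  0.01 ]
tub [ 0.425 -0.249  0.02 ]
slip [0.567 0.204 0.009]
sock [0.364 0.095 0.032]
reel [ 0.438 -0.071  0.06 ]
```

View pics/za.png

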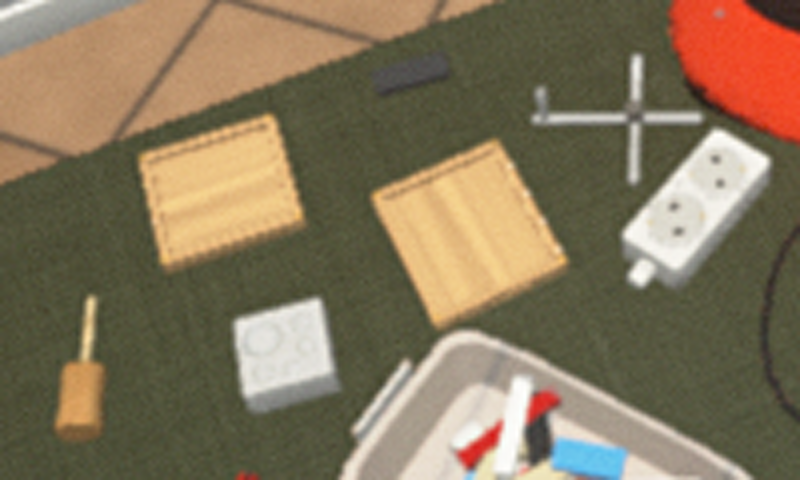

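View pics/zb.png

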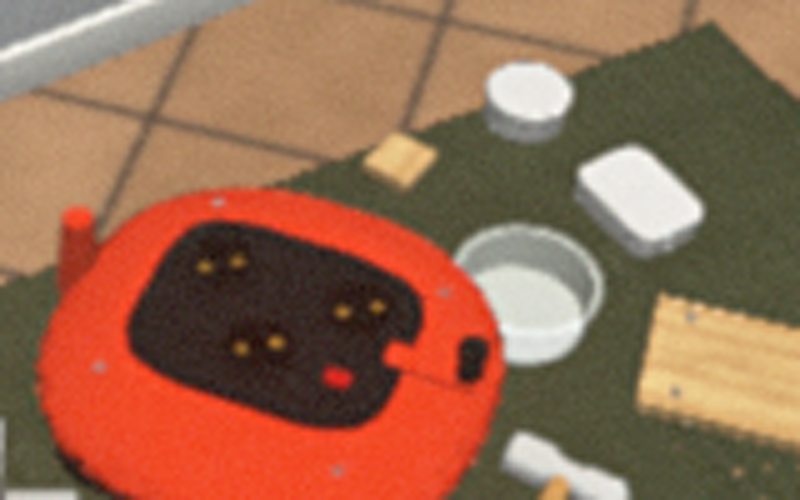

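```bash
cat > fit.py <<'E'
from h import *
from scipy.optimize import least_squares
def fitrect(C,uvs,lx,ly,z,g):
    P=np.array([unproj(C,u,z)[:2] for u in uvs])
    c=np.array([[1,1],[-1,1],[-1,-1],[1,-1]])*[lx/2,ly/2]
    best=None
    for sgn in (1,-1):
      for k in range(4):
        Q=np.roll(P[::sgn],k,0)
        def f(p): 
            co,si=np.cos(p[2]),np.sin(p[2]);return (c@np.array([[co,si],[-si,co]])+p[:2]-Q).ravel()
        for a0 in np.linspace(0,np.pi,4):
            r=least_squares(f,[*P.mean(0),a0])
            if best is None or r.cost<best[0]-1e-9: best=(r.cost,r.x)
    x=best[1];return x[:2].round(4),np.degrees(x[2])%180,"rms mm",round(1e3*np.sqrt(best[0]*2/4),1)
E
python3 - <<'E'
from fit import *
C=cam("scene")
A=lambda l:[(x/4-.375+140,y/4-.375+190) for x,y in l]
B=lambda l:[(x/5-.4+300,y/5-.4+120) for x,y in l]
print("ob",fitrect(C,A([(372,195),(498,140),(568,262),(437,318)]),.108,.090,.012,0))
print("sq",fitrect(C,A([(138,155),(273,115),(303,218),(165,263)]),.09,.09,.012,0))
print("dome",fitrect(C,A([(234,320),(322,299),(333,374),(248,400)]),.052,.052,.026,0))
print("sock",fitrect(C,A([(714,128),(771,162),(683,268),(623,235)]),.046,.119,.032,0))
print("slip",fitrect(C,A([(373,70),(445,54),(450,70),(380,92)]),.020,.052,.009,0))
print("flat",fitrect(C,B([(573,180),(635,140),(706,208),(645,247)]),.051,.071,.021,0))
print("wood",fitrect(C,B([(362,157),(401,133),(438,155),(404,182)]),.032,.036,.010,0))
print("round",unproj(C,B([(530,92)])[0],.024))
print("tub",unproj(C,B([(529,277)])[0],.034))
# bin rim corners guess z .08
for u in [(455,335),(355,433),(745,475)]: print([unproj(C,A([u])[0],z).round(3) for z in (.05,.08)])
s=read_state();print(Ro.from_quat(s["eef_rot"]).as_matrix().round(3))
E
```

```text
ob (array([0.4393, 0.2213]), np.float64(178.33964557809372), 'rms mm', np.float64(2.1))
sq (array([0.5505, 0.3481]), np.float64(81.76147011083286), 'rms mm', np.float64(1.2))
dome (array([0.4103, 0.3538]), np.float64(76.92903375094083), 'rms mm', np.float64(1.4))
sock (array([0.3722, 0.0891]), np.float64(24.294537430467177), 'rms mm', np.float64(10.6))
slip (array([0.5758, 0.2013]), np.float64(168.74959175945972), 'rms mm', np.float64(2.0))
flat (array([ 0.4525, -0.3584]), np.float64(92.3495195923312), 'rms mm', np.float64(4.1))
wood (array([ 0.5609, -0.2597]), np.float64(13.742609185325701), 'rms mm', np.float64(1.8))
round [ 0.55559005 -0.3553383   0.024     ]
tub [ 0.42458985 -0.24736786  0.034     ]
[array([0.353, 0.265, 0.05 ]), array([0.336, 0.268, 0.08 ])]
[array([0.326, 0.339, 0.05 ]), array([0.31 , 0.339, 0.08 ])]
[array([0.193, 0.164, 0.05 ]), array([0.183, 0.171, 0.08 ])]
[[-0.     0.32  -0.947]
 [ 0.001 -0.947 -0.32 ]
 [-1.    -0.001  0.   ]]
```

Request:
arm_command(targets=[0, 0, 0, -0.11, -0.31, -0.9, 1, 0, 0, 0, -0.11, -0.31, -0.9, 1, 0, 0, 0, -0.11, -0.31, -0.9, 1, 0, 0, 0, -0.11, -0.31, -0.9, 1, 0, 0, 0, -0.11, -0.31, -0.9, 1, 0, 0, 0, -0.11, -0.31, -0.9, 1, 0, 0, 0, -0.11, -0.31, -0.9, 1, 0, 0, 0, -0.11, -0.31, -0.9, 1, 0, 0, 0, -0.11, -0.31, -0.9, 1, 0, 0, 0, -0.11, -0.31, -0.9, 1, 0, 0, 0, -0.11, -0.31, -0.9, 1, 0, 0, 0, -0.11, -0.31, -0.9, 1])

```text
time: 1.15
ee_pos: [0.4281, -0.4131, 0.2362]
eef_rot: [-0.696, -0.113, 0.701, -0.108]
ft_force: [0.7, -0.6, 0.2]
width: 0.0871
```

```bash
cat >> h.py <<'E'
def togo(pos,yaw,s=None):
    """total remaining: turn about tool axes (units), shift in tool axes now and after the turn (units)"""
    s=s or read_state();R=Ro.from_quat(s["eef_rot"]).as_matrix()
    y=np.radians(yaw);Y=np.array([np.cos(y),np.sin(y),0]);X=np.array([0,0,-1.]);G=np.stack([X,Y,np.cross(X,Y)],1)
    w=Ro.from_matrix(R.T@G).as_rotvec()/np.radians(45);d=np.array(pos)-s["ee_pos"]
    print("t",round(s["time"],2),"at",s["ee_pos"].round(4),"yaw",np.degrees(np.arctan2(R[1,1],R[0,1])).round(1),"w",round(s["width"],4),"F",s["ft_force"].round(1))
    print(" turn",w.round(3)," shift now",(R.T@d/.025).round(2)," shift after turn",(G.T@d/.025).round(2))
E
python3 -c "
from h import *
togo([.5,-.36,.25],-90)"
```

```text
t 1.15 at [ 0.4281 -0.4131  0.2362] yaw -72.1 w 0.0871 F [ 0.7 -0.6  0.2]
 turn [0.399 0.009 0.009]  shift now [-0.56 -1.14 -3.39]  shift after turn [-0.55 -2.12 -2.88]
```

Request:
arm_command(targets=[0.133, 0, 0, -0.1, -0.1, -0.5, 1, 0.133, 0, 0, -0.1, -0.5, -0.7, 1, 0.133, 0, 0, -0.1, -0.5, -0.7, 1, 0, 0, 0, -0.1, -0.5, -0.7, 1, 0, 0, 0, 0, -0.2, -0.4, 1, 0, 0, 0, 0, 0, 0, 1])

```text
time: 1.65
ee_pos: [0.5047, -0.3507, 0.2451]
eef_rot: [-0.704, -0.0, 0.71, 0.006]
ft_force: [-0.3, 0.0, 0.0]
width: 0.0867
```

```bash
python3 -c "
from h import *
togo([.5,-.36,.25],-90)
s=shot('wrist','w1');import pickle;pickle.dump(s,open('w1.pkl','wb'))
C=cam('wrist',s)
for n,p in dict(flat=(.4525,-.3584,.021),round=(.5556,-.3553,.024),wood=(.561,-.26,.01),tub=(.4246,-.2474,.034)).items(): print(n,proj(C,p).round(1))"
```

```text
t 1.65 at [ 0.5047 -0.3507  0.2451] yaw -90.5 w 0.0867 F [-0.3  0.   0. ]
 turn [-0.011  0.011  0.012]  shift now [-0.2   0.37  0.19]  shift after turn [-0.2   0.37  0.19]
flat [325.7 207.9]
round [322.7 120.1]
wood [239.5 115.2]
tub [232.6 234. ]
```

View pics/w1.png

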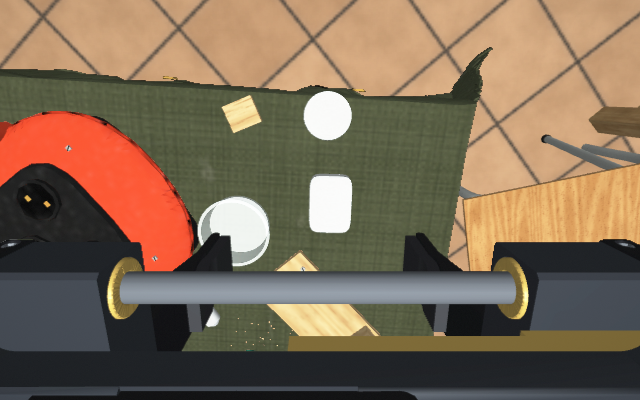

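The wrist view shows the flat tin at (330,204), the round tin at (328,116), the wood block at (241,114) and the tub at (234,231), close to the predictions. I'll segment these for exact values.

```bash
python3 - <<'E'
from fit import *
import pickle
s=pickle.load(open('w1.pkl','rb'));C=cam('wrist',s)
im=cv2.imread('pics/w1.png');
def blob(m,seed):
    n,l,st,ce=cv2.connectedComponentsWithStats(m.astype(np.uint8));k=l[seed[1],seed[0]];return (l==k).astype(np.uint8),st[k],ce[k]
g=im.min(2)
for nm,seed,z,thr in [("flat",(330,204),.021,170),("round",(328,116),.024,170)]:
    m,st,ce=blob(g>thr,seed);print(nm,st,ce)
    c=max(cv2.findContours(m,0,2)[0],key=len)[:,0]
    P=np.array([unproj(C,p,z)[:2] for p in c])*1000
    (cx,cy),wh,a=cv2.minAreaRect(P.astype(np.float32));print((cx,cy),wh,a)
m=(im[:,:,2].astype(int)-im[:,:,0]>35)&(im.min(2)>100)
w,st,ce=blob(m,(241,114));print(st,ce)
c=max(cv2.findContours(w,0,2)[0],key=len)[:,0]
P=np.array([unproj(C,p,.01)[:2] for p in c])*1000
print(cv2.minAreaRect(P.astype(np.float32)))
cv2.imwrite('pics/w1z.png',cv2.resize(im[70:270,180:380],None,fx=3,fy=3,interpolation=2))
E
```

```text
flat [ 309  176   43   57 2289] [330.02053298 203.72870249]
(456.52020263671875, -363.5702819824219) (50.23786926269531, 70.25748443603516) 89.12033081054688
round [ 304   91   48   49 1844] [327.27711497 115.12960954]
(560.597412109375, -360.57733154296875) (52.04648208618164, 51.63655471801758) 89.49616241455078
[222  95  40  38 897] [241.30211817 113.62876254]
((562.459228515625, -262.1294250488281), (31.858694076538086, 35.912742614746094), 21.35084342956543)
```

View pics/w1z.png

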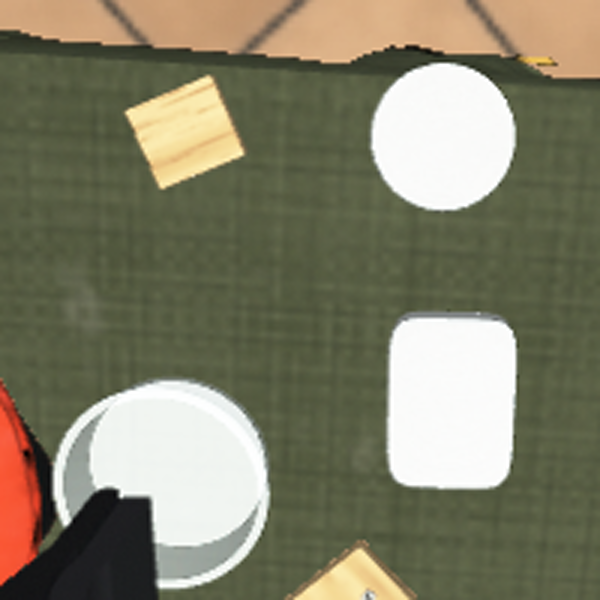

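```bash
python3 -c "
from h import *
togo([.4565,-.3636,.08],-91)"
```

```text
t 1.7 at [ 0.5039 -0.3513  0.2452] yaw -90.5 w 0.0871 F [0.5 0.2 0.7]
 turn [0.011 0.012 0.012]  shift now [6.62 0.57 1.83]  shift after turn [6.61 0.53 1.89]
```

Request:
arm_command(targets=[0.01, 0.01, 0.01, 0.3, 0.1, 0.4, 1, 0, 0, 0, 0.8, 0.15, 0.5, 1, 0, 0, 0, 0.9, 0.15, 0.5, 1, 0, 0, 0, 0.95, 0.13, 0.4, 1, 0, 0, 0, 0.95, 0, 0.1, 1, 0, 0, 0, 0.95, 0, 0, 1, 0, 0, 0, 0.9, 0, 0, 1, 0, 0, 0, 0.5, 0, 0, 1, 0, 0, 0, 0.3, 0, 0, 1, 0, 0, 0, 0, 0, 0, 1])

```text
time: 2.53
ee_pos: [0.4414, -0.374, 0.0743]
eef_rot: [-0.705, 0.011, 0.709, 0.009]
ft_force: [-0.7, 0.2, -0.7]
width: 0.0871
```

```bash
python3 -c "
from h import *
togo([.4565,-.3636,.03],-91)
s=shot('wrist','w2')"
```

```text
t 2.53 at [ 0.4414 -0.374   0.0743] yaw -91.6 w 0.0871 F [-0.7  0.2 -0.7]
 turn [-0.013  0.006 -0.004]  shift now [ 1.77 -0.44 -0.6 ]  shift after turn [ 1.77 -0.43 -0.6 ]
```

View pics/w2.png

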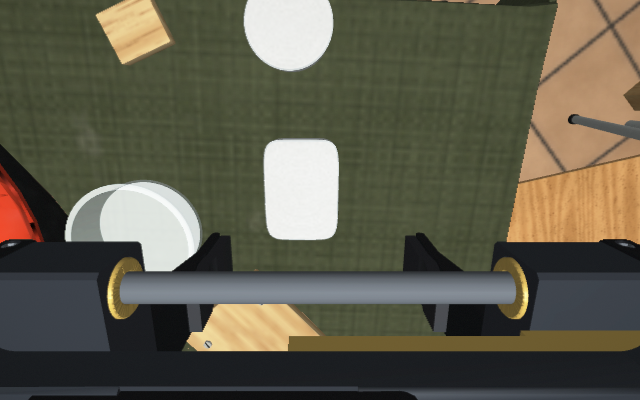

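```bash
python3 - <<'E'
from fit import *
s=read_state();C=cam('wrist',s)
im=cv2.imread('pics/w2.png');m=(im.min(2)>170).astype(np.uint8)
n,l,st,ce=cv2.connectedComponentsWithStats(m);w=(l==l[190,300]).astype(np.uint8)
c=max(cv2.findContours(w,0,2)[0],key=len)[:,0]
P=np.array([unproj(C,p,.021)[:2] for p in c])*1000
print(cv2.minAreaRect(P.astype(np.float32)))
import pickle;s1=pickle.load(open('w1.pkl','rb'));print([unproj(cam('wrist',s1),(300,252),z).round(3) for z in (0.01,.03)])
E
```

```text
((456.2350769042969, -364.2174377441406), (50.084877014160156, 69.50345611572266), 88.30525207519531)
[array([ 0.39 , -0.326,  0.01 ]), array([ 0.399, -0.327,  0.03 ])]
```

Request:
arm_command(targets=[0, 0, 0, 0.1, -0.2, -0.3, 1, 0, 0, 0, 0.2, -0.15, -0.2, 1, 0, 0, 0, 0.3, 0, 0, 1, 0, 0, 0, 0.3, 0, 0, 1, 0, 0, 0, 0.3, 0, 0, 1, 0, 0, 0, 0.2, 0, 0, 1, 0, 0, 0, 0, 0, 0, 1])

```text
time: 3.17
ee_pos: [0.4583, -0.3667, 0.0408]
eef_rot: [0.708, -0.012, -0.706, -0.007]
ft_force: [0.3, -0.4, 0.6]
width: 0.0873
```

```bash
python3 -c "
from h import *
togo([.4562,-.364,.03],-91)"
```

```text
t 3.17 at [ 0.4583 -0.3667  0.0408] yaw -91.5 w 0.0873 F [ 0.3 -0.4  0.6]
 turn [-0.012 -0.002 -0.01 ]  shift now [ 0.43 -0.11  0.09]  shift after turn [ 0.43 -0.11  0.09]
```

Request:
arm_command(targets=[0, 0, 0, 0.25, -0.1, 0.05, 1, 0, 0, 0, 0.2, 0, 0, 1, 0, 0, 0, 0, 0, 0, 0, 0, 0, 0, 0, 0, 0, 0, 0, 0, 0, 0, 0, 0, 0, 0, 0, 0, 0, 0, 0, 0, 0, 0, 0, 0, 0, 0, 0], newtons=25)

```text
time: 3.75
ee_pos: [0.4565, -0.3644, 0.0283]
eef_rot: [0.707, -0.012, -0.707, -0.007]
ft_force: [-0.3, 0.8, -1.3]
width: 0.0614
```

```bash
python3 -c "
from h import *
togo([.4562,-.364,.25],-91)"
```

```text
t 3.75 at [ 0.4565 -0.3644  0.0283] yaw -91.6 w 0.0614 F [-0.3  0.8 -1.3]
 turn [-0.013 -0.002 -0.01 ]  shift now [-8.87  0.05  0.  ]  shift after turn [-8.87 -0.01  0.01]
```

Request:
arm_command(targets=[0, 0, 0, -0.1, 0, 0, 0, 0, 0, 0, 0, 0, 0, 0, 0, 0, 0, 0, 0, 0, 0, 0, 0, 0, 0, 0, 0, 0, 0, 0, 0, 0, 0, 0, 0])

```text
time: 4.17
ee_pos: [0.4571, -0.3648, 0.032]
eef_rot: [0.708, -0.013, -0.706, -0.007]
ft_force: [-0.2, -0.2, -0.8]
width: 0.0284
```

```bash
python3 -c "
from h import *
s=shot('wrist','w3');togo([.4562,-.364,.03],-91)
s=shot('side','s3')"
```

```text
t 4.22 at [ 0.4571 -0.3648  0.032 ] yaw -91.6 w 0.0243 F [-0.3 -0.1 -0.4]
 turn [-0.013 -0.004 -0.011]  shift now [ 0.08 -0.03  0.04]  shift after turn [ 0.08 -0.03  0.04]
```

View pics/w3.png

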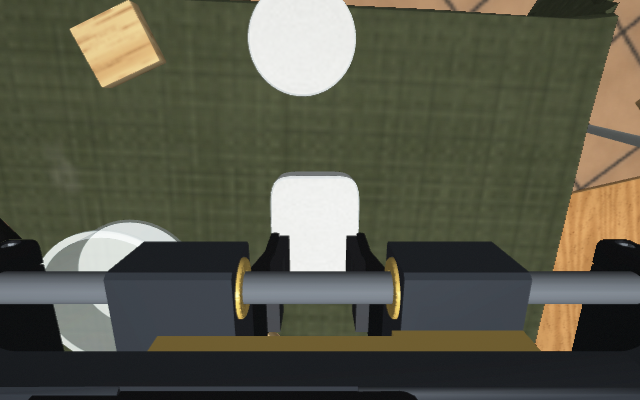

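View pics/s3.png

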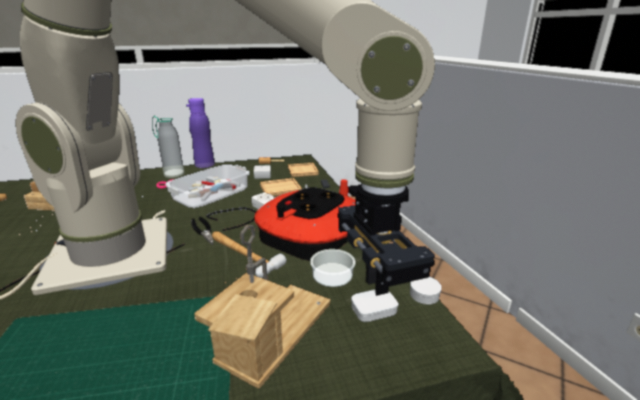

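```bash
python3 - <<'E'
from h import *
s=read_state();R=Ro.from_quat(s["eef_rot"]).as_matrix();C=cam('side')
for d in (0,.003,.022): print(d,(s["ee_pos"]+R[:,0]*d).round(4),proj(C,s["ee_pos"]+R[:,0]*d),proj(cam('wrist',s),s["ee_pos"]+R[:,0]*d))
for x in (.4207,.4917):
  for y in (-.339,-.390): print(x,y,proj(C,[x,y,.021]).round(),proj(cam('wrist',s),[x,y,.021]).round())
im=cv2.imread('pics/s3.png');cv2.imwrite('pics/s3z.png',cv2.resize(im[230:340,330:460],None,fx=5,fy=5,interpolation=2))
E
```

```text
0 [ 0.457  -0.3648  0.032 ] [375.91914071 294.98308831] [316.8468841 242.3563926]
0.003 [ 0.457  -0.3648  0.029 ] [375.82488214 296.41908835] [316.85367465 240.21812552]
0.022 [ 0.4571 -0.365   0.01  ] [375.23614817 305.38826768] [316.89235063 228.03949517]
0.4207 -0.339 [350. 296.] [275. 293.]
0.4207 -0.39 [363. 315.] [360. 290.]
0.4917 -0.339 [386. 287.] [268. 177.]
0.4917 -0.39 [401. 305.] [361. 174.]
```

View pics/s3z.png

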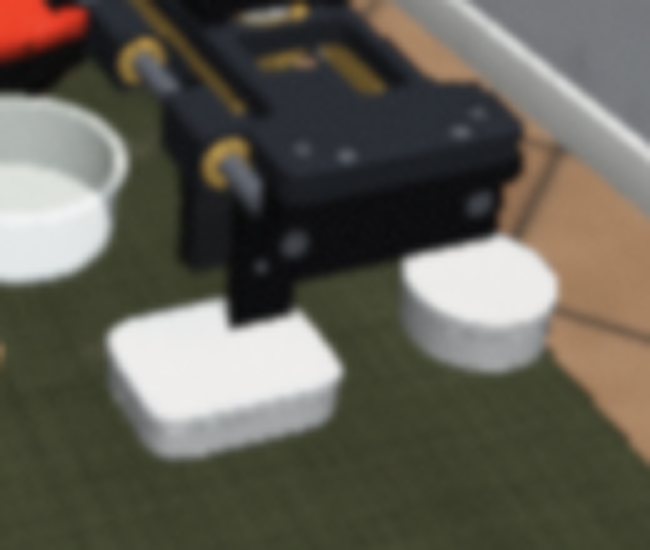

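The gripper closed to 24 mm without touching the tin, and both views show the visible fingertips above it. The side view puts them near z≈0.05 instead of 0.01. I'll reopen and descend slowly while watching the force.

Request:
arm_command(targets=[0, 0, 0, 0, 0, 0, 1, 0, 0, 0, 0, 0, 0, 1, 0, 0, 0, 0, 0, 0, 1, 0, 0, 0, 0, 0, 0, 1, 0, 0, 0, 0, 0, 0, 1, 0, 0, 0, 0, 0, 0, 1, 0, 0, 0, 0, 0, 0, 1])

```text
time: 4.85
ee_pos: [0.4569, -0.3647, 0.0317]
eef_rot: [0.708, -0.013, -0.706, -0.007]
ft_force: [0.3, 0.1, -0.1]
width: 0.0587
```

```bash
python3 - <<'E'
from h import *
s=shot('wrist','w4',(180,150,280,200),2.8);s=shot('side','s4',(330,230,130,110),5);togo([.4562,-.364,.03],-91)
E
```

```text
t 4.95 at [ 0.4569 -0.3647  0.0318] yaw -91.6 w 0.067 F [-0.2 -0.1  0.1]
 turn [-0.013 -0.003 -0.01 ]  shift now [ 0.07 -0.03  0.03]  shift after turn [ 0.07 -0.03  0.03]
```

View pics/w4.png

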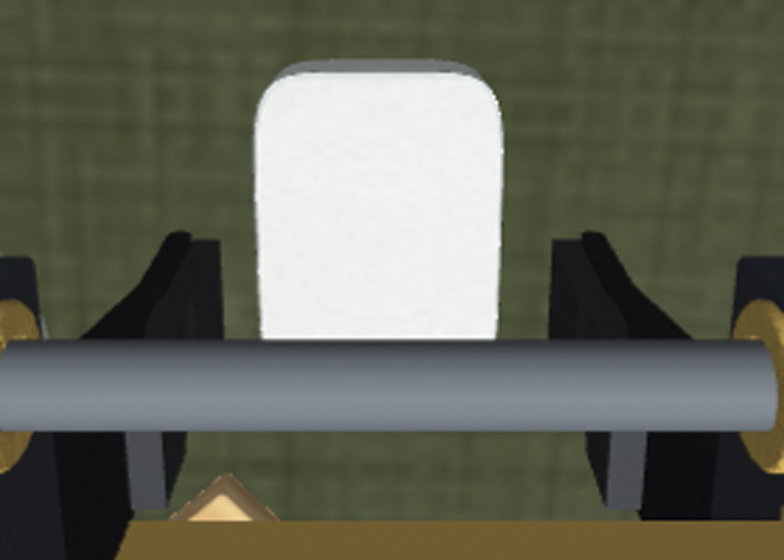

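View pics/s4.png

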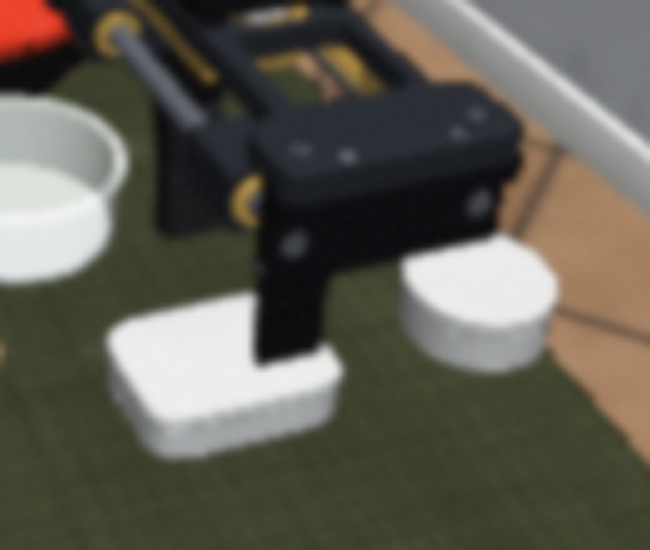

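Request:
arm_command(targets=[0, 0, 0, 0.2, 0, 0, 1, 0, 0, 0, 0.2, 0, 0, 1, 0, 0, 0, 0.2, 0, 0, 1, 0, 0, 0, 0, 0, 0, 1])

```text
time: 5.28
ee_pos: [0.4569, -0.3649, 0.0152]
eef_rot: [0.708, -0.013, -0.706, -0.007]
ft_force: [-0.8, 0.3, -0.1]
width: 0.0855
```

```bash
python3 - <<'E'
from h import *
s=shot('side','s5',(330,230,130,110),5);togo([.4562,-.364,.03],-91)
E
```

```text
t 5.33 at [ 0.457  -0.3649  0.0156] yaw -91.6 w 0.0861 F [-0.3 -0.3  0.2]
 turn [-0.013 -0.003 -0.011]  shift now [-0.58 -0.03  0.03]  shift after turn [-0.58 -0.04  0.03]
```

View pics/s5.png

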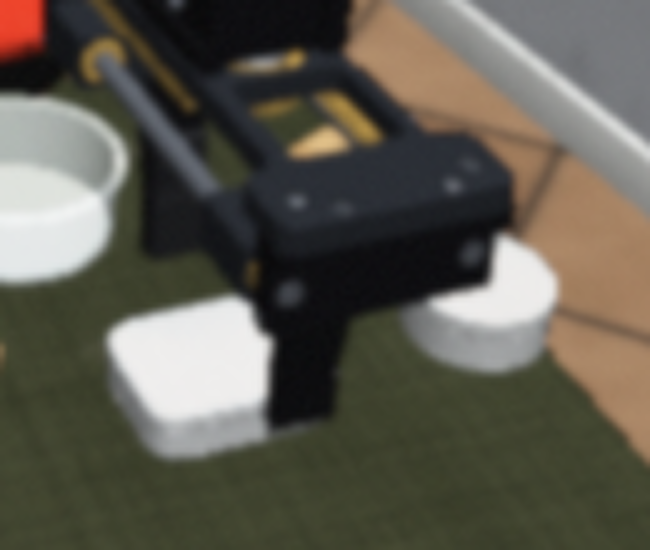

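```bash
python3 - <<'E'
from h import *
K,R,t=cam('side');o=-R.T@t
for q in [(272,425),(335,415)]:
  u=(q[0]/5-.4+330,q[1]/5-.4+230);d=R.T@np.linalg.solve(K,[*u,1.])
  for y in (-.408,-.423): print(q,y,(o+d*(y-o[1])/d[1]).round(4))
E
```

```text
(272, 425) -0.408 [ 0.4489 -0.408   0.0279]
(272, 425) -0.423 [ 0.4395 -0.423   0.0432]
(335, 415) -0.408 [ 0.472  -0.408   0.0251]
(335, 415) -0.423 [ 0.4618 -0.423   0.0404]
```

Request:
arm_command(targets=[0, 0, 0, 0.2, 0, 0, 1, 0, 0, 0, 0.2, 0, 0, 1, 0, 0, 0, 0.15, 0, 0, 1, 0, 0, 0, 0, 0, 0, 1])

```text
time: 5.67
ee_pos: [0.4571, -0.3651, 0.0004]
eef_rot: [0.708, -0.013, -0.706, -0.007]
ft_force: [0.0, -0.4, -0.8]
width: 0.0871
```

```bash
python3 - <<'E'
from h import *
s=shot('side','s6',(330,230,130,110),5);togo([.4562,-.364,.03],-91)
E
```

```text
t 5.72 at [ 0.4572 -0.3651  0.0007] yaw -91.6 w 0.0866 F [-0.1 -0.6  0.1]
 turn [-0.013 -0.004 -0.011]  shift now [-1.17 -0.03  0.04]  shift after turn [-1.17 -0.04  0.04]
```

View pics/s6.png

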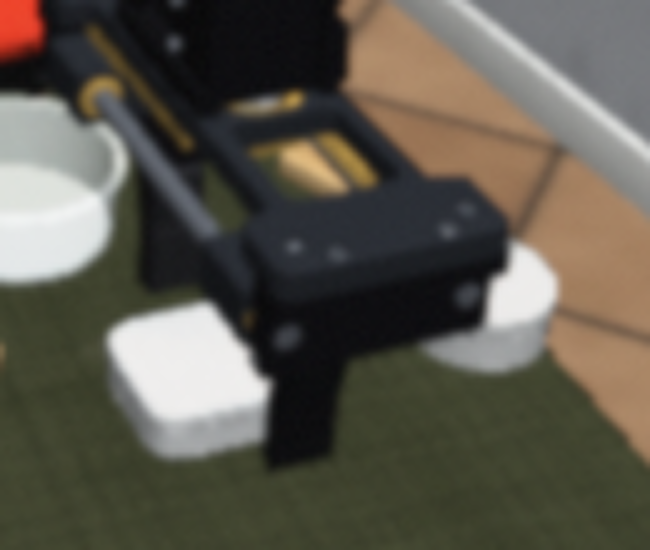

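Request:
arm_command(targets=[0, 0, 0, 0.2, 0, 0, 1, 0, 0, 0, 0.15, 0, 0, 1, 0, 0, 0, 0, 0, 0, 1])

```text
time: 5.97
ee_pos: [0.4575, -0.3654, -0.0086]
eef_rot: [0.708, -0.013, -0.706, -0.007]
ft_force: [0.4, 0.1, -0.4]
width: 0.0868
```

```bash
python3 - <<'E'
from h import *
s=shot('side','s7',(330,230,130,110),5);togo([.4562,-.364,.03],-91)
C=cam('side')
for z in (0,.01,.02):print([(( proj(C,[.457,y,z])-[330,230])*5).round() for y in (-.408,-.423)])
E
```

```text
t 6.02 at [ 0.4576 -0.3654 -0.0083] yaw -91.6 w 0.0873 F [-0.5  0.1 -0.4]
 turn [-0.013 -0.004 -0.011]  shift now [-1.53 -0.04  0.05]  shift after turn [-1.53 -0.06  0.06]
[array([286., 484.]), array([310., 516.])]
[array([288., 461.]), array([312., 492.])]
[array([291., 436.]), array([314., 468.])]
```

View pics/s7.png

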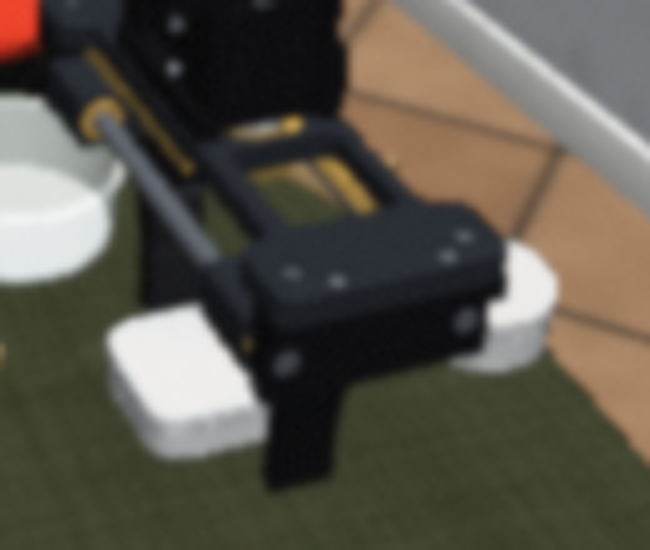

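Request:
arm_command(targets=[0, 0, 0, 0, 0, 0, 0, 0, 0, 0, 0, 0, 0, 0, 0, 0, 0, 0, 0, 0, 0, 0, 0, 0, 0, 0, 0, 0, 0, 0, 0, 0, 0, 0, 0, 0, 0, 0, 0, 0, 0, 0, 0, 0, 0, 0, 0, 0, 0, 0, 0, 0, 0, 0, 0, 0], newtons=25)

```text
time: 6.68
ee_pos: [0.458, -0.3657, -0.0077]
eef_rot: [0.709, -0.013, -0.706, -0.006]
ft_force: [0.0, -0.5, -0.1]
width: 0.0499
```

Request:
arm_command(targets=[0, 0, 0, -0.3, 0, 0, 0, 0, 0, 0, -0.6, 0, 0, 0, 0, 0, 0, -0.9, 0, 0, 0, 0, 0, 0, -0.95, 0, 0, 0, 0, 0, 0, -0.95, -0.2, 0, 0, 0, 0, 0, -0.95, -0.4, 0, 0, 0, 0, 0, -0.95, -0.6, 0, 0, 0, 0, 0, -0.8, -0.8, 0, 0, 0, 0, 0, -0.4, -0.9, 0, 0, 0, 0, 0, -0.2, -0.9, 0, 0, 0, 0, 0, 0, -0.9, 0, 0, 0, 0, 0, 0, -0.9, 0, 0])

```text
time: 7.68
ee_pos: [0.4586, -0.2229, 0.1796]
eef_rot: [0.708, -0.017, -0.705, -0.009]
ft_force: [0.1, 1.2, -0.2]
width: 0.05
```

```bash
python3 - <<'E'
from h import *
togo([.4393,.2213,.18],-91.7)
E
```

```text
t 7.68 at [ 0.4586 -0.2229  0.1796] yaw -92.1 w 0.05 F [ 0.1  1.2 -0.2]
 turn [-0.009 -0.006 -0.014]  shift now [ -0.21 -17.73   1.42]  shift after turn [ -0.02 -17.74   1.3 ]
```

Request:
arm_command(targets=[-0.01, -0.006, -0.014, 0, -0.95, 0.06, 0, 0, 0, 0, 0, -0.95, 0.06, 0, 0, 0, 0, 0, -0.95, 0.06, 0, 0, 0, 0, 0, -0.95, 0.06, 0, 0, 0, 0, 0, -0.95, 0.06, 0, 0, 0, 0, 0, -0.95, 0.06, 0, 0, 0, 0, 0, -0.95, 0.06, 0, 0, 0, 0, 0, -0.95, 0.06, 0, 0, 0, 0, 0, -0.95, 0.06, 0, 0, 0, 0, 0, -0.95, 0.06, 0, 0, 0, 0, 0, -0.95, 0.06, 0, 0, 0, 0, 0, -0.95, 0.06, 0])

```text
time: 8.68
ee_pos: [0.4454, 0.0767, 0.1862]
eef_rot: [0.709, -0.012, -0.705, -0.008]
ft_force: [0.7, -1.1, -0.5]
width: 0.0495
```

```bash
python3 - <<'E'
from h import *
togo([.4393,.2213,.18],-91.7)
E
```

```text
t 8.68 at [0.4454 0.0767 0.1862] yaw -91.6 w 0.0495 F [ 0.7 -1.1 -0.5]
 turn [ 0.003 -0.008 -0.007]  shift now [ 0.21 -5.78  0.41]  shift after turn [ 0.25 -5.78  0.42]
```

Request:
arm_command(targets=[0, 0, 0, 0, -0.95, 0, 0, 0, 0, 0, 0, -0.9, 0.05, 0, 0, 0, 0, 0, -0.9, 0.1, 0, 0, 0, 0, 0, -0.8, 0.1, 0, 0, 0, 0, 0, -0.6, 0.1, 0, 0, 0, 0, 0, -0.4, 0, 0, 0, 0, 0, 0, -0.2, 0, 0, 0, 0, 0, 0, 0, 0, 0])

```text
time: 9.35
ee_pos: [0.4363, 0.2073, 0.1898]
eef_rot: [0.711, -0.009, -0.703, -0.004]
ft_force: [0.2, -0.6, -1.6]
width: 0.05
```

```bash
python3 - <<'E'
from h import *
togo([.4393,.2213,.18],-91.7)
s=shot('wrist','w8');import pickle;pickle.dump(s,open('w8.pkl','wb'))
E
```

```text
t 9.35 at [0.4363 0.2073 0.1898] yaw -91.1 w 0.05 F [ 0.2 -0.6 -1.6]
 turn [ 0.013 -0.014 -0.008]  shift now [ 0.39 -0.56 -0.11]  shift after turn [ 0.39 -0.56 -0.1 ]
```

View pics/w8.png

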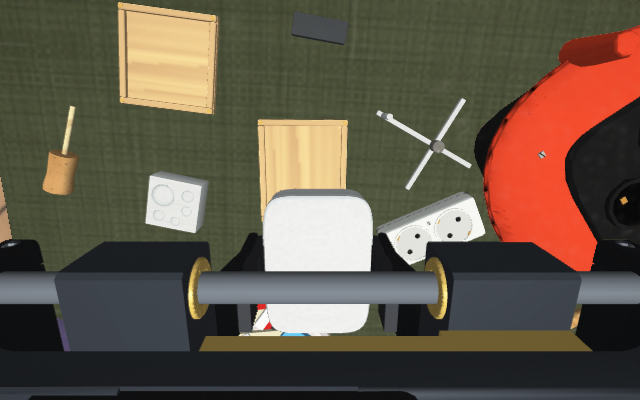

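```bash
python3 - <<'E'
from h import *
im=cv2.imread('pics/w8_full.png')
cv2.imwrite('pics/w8a.png',cv2.resize(im[0:240,100:360],None,fx=3,fy=2.5,interpolation=2))
E
```

```text
(no output)
```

View pics/w8a.png

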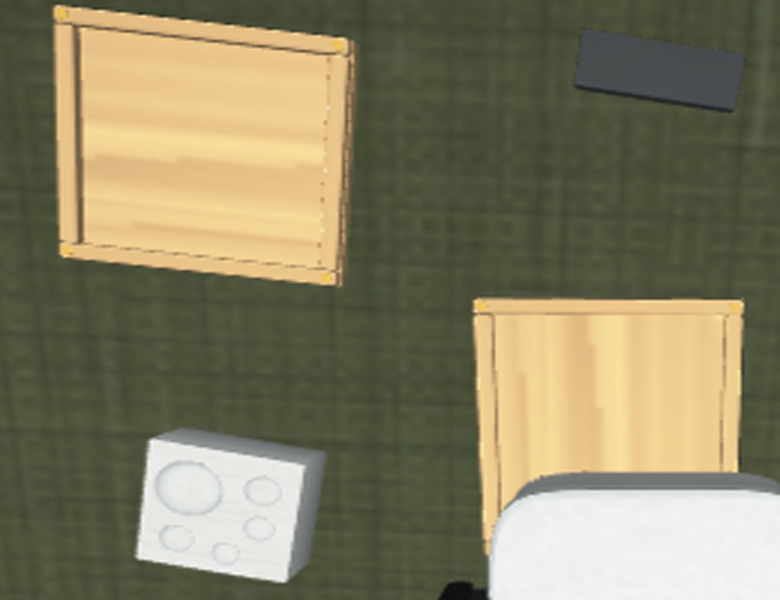

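```bash
python3 - <<'E'
from fit import *
import pickle
s=pickle.load(open('w8.pkl','rb'));C=cam('wrist',s)
A=lambda l:[((x+.5)/3-.5+100,(y+.5)/2.5-.5) for x,y in l]
print("sq",fitrect(C,A([(54,7),(352,38),(339,283),(61,255)]),.09,.09,.012,0))
print("dome",fitrect(C,A([(148,438),(306,463),(288,583),(136,557)]),.052,.052,.026,0))
p=[unproj(C,u,.012)[:2] for u in A([(474,300),(743,300),(486,545),(739,470)])];print(np.round(p,4))
e=p[1]-p[0];print(np.linalg.norm(e),np.degrees(np.arctan2(*e[::-1])), [np.degrees(np.arctan2(*(p[i]-p[j])[::-1])) for i,j in((0,2),(1,3))])
E
```

```text
sq (array([0.5519, 0.3459]), np.float64(82.08064791729731), 'rms mm', np.float64(1.1))
dome (array([0.4137, 0.3524]), np.float64(77.00955417781702), 'rms mm', np.float64(0.5))
[[0.4949 0.2638]
 [0.4931 0.175 ]
 [0.393  0.266 ]
 [0.4239 0.1762]]
0.08876582684578109 -91.12787518661075 [np.float64(-1.269251299652035), np.float64(-0.9809700491206726)]
```

```bash
python3 - <<'E'
from h import *
togo([.4415,.2208,.05],-91.1)
E
```

```text
t 9.4 at [0.4364 0.2066 0.1897] yaw -91.1 w 0.0499 F [ 0.3  0.8 -0.6]
 turn [-0.001 -0.014 -0.009]  shift now [ 5.59 -0.61 -0.13]  shift after turn [ 5.59 -0.57 -0.19]
```

Request:
arm_command(targets=[0, -0.015, -0.01, 0.2, -0.3, -0.1, 0, 0, 0, 0, 0.5, -0.25, -0.1, 0, 0, 0, 0, 0.7, 0, 0, 0, 0, 0, 0, 0.8, 0, 0, 0, 0, 0, 0, 0.8, 0, 0, 0, 0, 0, 0, 0.8, 0, 0, 0, 0, 0, 0, 0.6, 0, 0, 0, 0, 0, 0, 0.4, 0, 0, 0, 0, 0, 0, 0.2, 0, 0, 0, 0, 0, 0, 0, 0, 0, 0])

```text
time: 10.23
ee_pos: [0.4439, 0.2127, 0.0554]
eef_rot: [0.707, -0.012, -0.707, -0.009]
ft_force: [0.0, 0.4, -1.2]
width: 0.0498
```

```bash
python3 - <<'E'
from h import *
togo([.4415,.2208,-0.0015],-91.1)
E
```

```text
t 10.23 at [0.4439 0.2127 0.0554] yaw -91.7 w 0.0498 F [ 0.   0.4 -1.2]
 turn [-0.013 -0.001 -0.005]  shift now [ 2.28 -0.33  0.11]  shift after turn [ 2.28 -0.32  0.1 ]
```

Request:
arm_command(targets=[-0.013, 0, 0, 0.1, -0.2, 0.08, 0, 0, 0, 0, 0.3, -0.15, 0.05, 0, 0, 0, 0, 0.4, 0, 0, 0, 0, 0, 0, 0.4, 0, 0, 0, 0, 0, 0, 0.4, 0, 0, 0, 0, 0, 0, 0.3, 0, 0, 0, 0, 0, 0, 0.1, 0, 0, 0, 0, 0, 0, 0, 0, 0, 0])

```text
time: 10.9
ee_pos: [0.4423, 0.2229, 0.002]
eef_rot: [0.709, -0.007, -0.705, -0.005]
ft_force: [-0.1, 1.1, -1.5]
width: 0.0496
```

```bash
python3 - <<'E'
from h import *
togo([.4415,.2208,-0.0015],-91.1)
shot('wrist','w9')
E
```

```text
t 10.9 at [0.4423 0.2229 0.002 ] yaw -91.0 w 0.0496 F [-0.1  1.1 -1.5]
 turn [ 0.001 -0.006 -0.004]  shift now [0.14 0.08 0.03]  shift after turn [0.14 0.08 0.03]
```

View pics/w9.png

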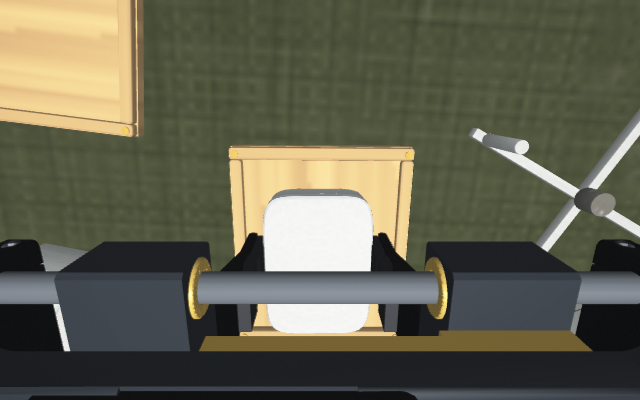

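Request:
arm_command(targets=[0, 0, 0, 0.1, 0.06, 0, 0, 0, 0, 0, 0.06, 0, 0, 0, 0, 0, 0, 0, 0, 0, 0])

```text
time: 11.2
ee_pos: [0.443, 0.2214, -0.0014]
eef_rot: [0.709, -0.007, -0.705, -0.006]
ft_force: [-0.1, -0.3, -0.7]
width: 0.0499
```

Request:
arm_command(targets=[0, 0, 0, 0.05, 0, 0, 0, 0, 0, 0, 0, 0, 0, 0, 0, 0, 0, 0, 0, 0, 0.75, 0, 0, 0, 0, 0, 0, 0.75, 0, 0, 0, 0, 0, 0, 0.75, 0, 0, 0, 0, 0, 0, 0.75, 0, 0, 0, 0, 0, 0, 0.75, 0, 0, 0, -0.3, 0, 0, 0.75, 0, 0, 0, -0.5, 0, 0, 0.75, 0, 0, 0, -0.7, 0, 0, 0.75, 0, 0, 0, -0.8, 0, 0, 1, 0, 0, 0, -0.6, 0, 0, 1])

```text
time: 12.2
ee_pos: [0.4414, 0.2217, 0.075]
eef_rot: [0.708, -0.007, -0.706, -0.005]
ft_force: [1.4, -0.2, -0.4]
width: 0.0723
```

```bash
python3 - <<'E'
from h import *
togo([.5606,-.3606,.16],-91.1)
shot('wrist','w10')
E
```

```text
t 12.2 at [0.4414 0.2217 0.075 ] yaw -91.0 w 0.0723 F [ 1.4 -0.2 -0.4]
 turn [ 0.002 -0.004 -0.004]  shift now [-3.31 23.21 -5.19]  shift after turn [-3.4  23.19 -5.21]
```

View pics/w10.png

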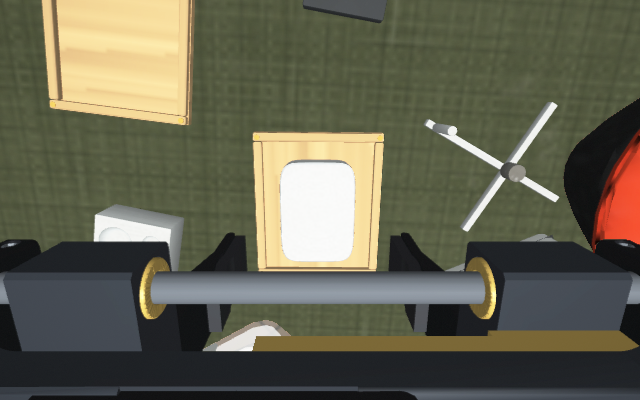

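The flat tin sits in the oblong tray, roughly centred at (318,211). I'll measure it here, since the stack goes on top of it.

```bash
cat >> fit.py <<'E'
def white(f,s,seed,z,thr=170):
    C=cam('wrist',s);im=cv2.imread(f);m=(im.min(2)>thr).astype(np.uint8)
    n,l,st,ce=cv2.connectedComponentsWithStats(m);w=(l==l[seed[1],seed[0]]).astype(np.uint8)
    c=max(cv2.findContours(w,0,2)[0],key=len)[:,0]
    P=np.array([unproj(C,p,z)[:2] for p in c])*1000
    return cv2.minAreaRect(P.astype(np.float32))
E
python3 - <<'E'
from fit import *
s=read_state();C=cam('wrist',s)
print(white('pics/w10.png',s,(318,211),.027))
print(fitrect(C,[(253,134),(384,133.5),(376,271),(259,271)],.108,.09,.012,0))
E
```

```text
((441.04608154296875, 222.49026489257812), (51.27936935424805, 74.5879898071289), 88.95146179199219)
(array([0.4437, 0.2217]), np.float64(178.81426551026036), 'rms mm', np.float64(2.5))
```

Request:
arm_command(targets=[0, 0, 0, -0.9, 0, 0, 1, 0, 0, 0, -0.9, 0, 0, 1, 0, 0, 0, -0.9, 0.3, -0.05, 1, 0, 0, 0, -0.5, 0.6, -0.2, 1, 0, 0, 0, 0, 0.9, -0.2, 1, 0, 0, 0, 0, 0.95, -0.2, 1, 0, 0, 0, 0, 0.95, -0.2, 1, 0, 0, 0, 0, 0.95, -0.2, 1, 0, 0, 0, 0, 0.95, -0.2, 1, 0, 0, 0, 0, 0.95, -0.2, 1, 0, 0, 0, 0, 0.95, -0.2, 1, 0, 0, 0, 0, 0.95, -0.2, 1])

```text
time: 13.25
ee_pos: [0.4871, 0.0122, 0.1784]
eef_rot: [0.715, 0.001, -0.699, -0.001]
ft_force: [0.9, -0.1, -0.2]
width: 0.0868
```

```bash
python3 - <<'E'
from h import *
togo([.5606,-.3606,.16],-91.1)
E
```

```text
t 13.25 at [0.4871 0.0122 0.1784] yaw -90.0 w 0.0868 F [ 0.9 -0.1 -0.2]
 turn [ 0.025 -0.03   0.004]  shift now [ 0.76 14.92 -2.92]  shift after turn [ 0.73 14.85 -3.23]
```

Request:
arm_command(targets=[0.01, -0.03, 0, 0, 0.95, -0.2, 1, 0, 0, 0, 0, 0.95, -0.2, 1, 0, 0, 0, 0, 0.95, -0.2, 1, 0, 0, 0, 0, 0.95, -0.2, 1, 0, 0, 0, 0, 0.95, -0.2, 1, 0, 0, 0, 0, 0.95, -0.2, 1, 0, 0, 0, 0, 0.95, -0.2, 1, 0, 0, 0, 0, 0.95, -0.2, 1, 0, 0, 0, 0, 0.95, -0.2, 1, 0, 0, 0, 0, 0.95, -0.2, 1, 0, 0, 0, 0, 0.95, -0.2, 1, 0, 0, 0, 0, 0.95, -0.2, 1])

```text
time: 14.25
ee_pos: [0.5478, -0.2845, 0.1922]
eef_rot: [0.711, 0.001, -0.703, -0.002]
ft_force: [-0.9, -0.1, 0.6]
width: 0.0868
```

```bash
python3 - <<'E'
from h import *
togo([.5606,-.3606,.12],-91.1)
E
```

```text
t 14.25 at [ 0.5478 -0.2845  0.1922] yaw -90.1 w 0.0868 F [-0.9 -0.1  0.6]
 turn [ 0.023 -0.016  0.005]  shift now [ 2.88  3.06 -0.48]  shift after turn [ 2.89  3.03 -0.57]
```

Request:
arm_command(targets=[0, -0.015, 0, 0.2, 0.7, -0.15, 1, 0, 0, 0, 0.4, 0.6, -0.1, 1, 0, 0, 0, 0.6, 0.4, -0.1, 1, 0, 0, 0, 0.6, 0.2, -0.05, 1, 0, 0, 0, 0.4, 0, 0, 1, 0, 0, 0, 0.2, 0, 0, 1, 0, 0, 0, 0, 0, 0, 1])

```text
time: 14.83
ee_pos: [0.5578, -0.3378, 0.1319]
eef_rot: [0.709, -0.0, -0.706, -0.003]
ft_force: [-0.6, -0.1, -0.2]
width: 0.0871
```

```bash
python3 - <<'E'
from fit import *
togo([.5606,-.3606,.04],-91.1)
s=shot('wrist','w11')
C=cam('wrist',s);print(proj(C,[.5606,-.3606,.024]))
print(white('pics/w11.png',s,proj(C,[.5606,-.3606,.024]).astype(int),.024))
E
```

```text
t 14.83 at [ 0.5578 -0.3378  0.1319] yaw -90.3 w 0.0871 F [-0.6 -0.1 -0.2]
 turn [ 0.018 -0.005  0.006]  shift now [ 3.67  0.93 -0.1 ]  shift after turn [ 3.68  0.91 -0.13]
[344.7715282  189.17000933]
((560.998046875, -360.01055908203125), (52.03329086303711, 51.666961669921875), 89.74092102050781)
```

View pics/w11.png

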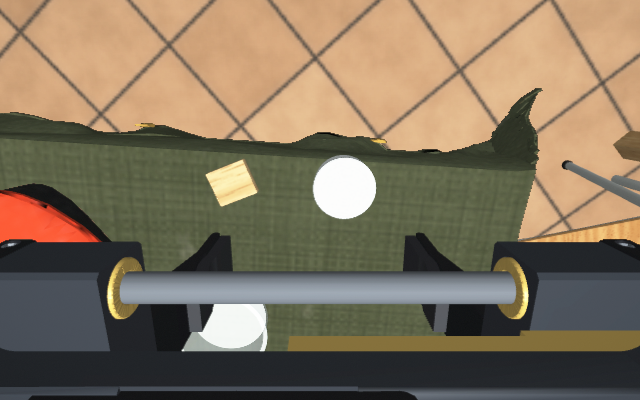

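Request:
arm_command(targets=[0.015, 0, 0, 0.3, 0.5, -0.1, 1, 0, 0, 0, 0.6, 0.45, -0.05, 1, 0, 0, 0, 0.8, 0, 0, 1, 0, 0, 0, 0.8, 0, 0, 1, 0, 0, 0, 0.6, 0, 0, 1, 0, 0, 0, 0.4, 0, 0, 1, 0, 0, 0, 0.2, 0, 0, 1, 0, 0, 0, 0, 0, 0, 1])

```text
time: 15.55
ee_pos: [0.5643, -0.3666, 0.0343]
eef_rot: [0.71, -0.006, -0.704, -0.006]
ft_force: [-1.0, 0.3, -0.3]
width: 0.0869
```

```bash
python3 - <<'E'
from fit import *
togo([.561,-.3602,-.009],-91.1)
E
```

```text
t 15.55 at [ 0.5643 -0.3666  0.0343] yaw -91.0 w 0.0869 F [-1.   0.3 -0.3]
 turn [ 0.003 -0.011  0.001]  shift now [ 1.73 -0.25  0.15]  shift after turn [ 1.73 -0.26  0.14]
```

Request:
arm_command(targets=[0, -0.01, 0, 0.1, -0.2, 0.1, 1, 0, 0, 0, 0.3, -0.1, 0.05, 1, 0, 0, 0, 0.4, 0, 0, 1, 0, 0, 0, 0.4, 0, 0, 1, 0, 0, 0, 0.3, 0, 0, 1, 0, 0, 0, 0.1, 0, 0, 1, 0, 0, 0, 0, 0, 0, 1])

```text
time: 16.13
ee_pos: [0.562, -0.359, -0.0075]
eef_rot: [0.708, -0.006, -0.706, -0.005]
ft_force: [-0.2, 0.3, 0.3]
width: 0.0869
```

```bash
python3 - <<'E'
from fit import *
togo([.561,-.3602,-.009],-91.1)
E
```

```text
t 16.13 at [ 0.562  -0.359  -0.0075] yaw -90.9 w 0.0869 F [-0.2  0.3  0.3]
 turn [ 0.003 -0.004 -0.001]  shift now [0.06 0.05 0.04]  shift after turn [0.06 0.05 0.04]
```

Request:
arm_command(targets=[0, 0, 0, 0.06, 0.05, 0.04, 0, 0, 0, 0, 0, 0, 0, 0, 0, 0, 0, 0, 0, 0, 0, 0, 0, 0, 0, 0, 0, 0, 0, 0, 0, 0, 0, 0, 0, 0, 0, 0, 0, 0, 0, 0, 0, 0, 0, 0, 0, 0, 0, 0, 0, 0, 0, 0, 0, 0])

```text
time: 16.8
ee_pos: [0.5616, -0.3612, -0.0078]
eef_rot: [0.709, -0.007, -0.705, -0.005]
ft_force: [-0.7, 0.0, -1.2]
width: 0.0529
```

```bash
python3 - <<'E'
from fit import *
togo([.4415,.222,.2],-91.1)
E
```

```text
t 16.8 at [ 0.5616 -0.3612 -0.0078] yaw -91.0 w 0.0529 F [-0.7  0.  -1.2]
 turn [ 0.003 -0.006 -0.003]  shift now [ -8.39 -23.22   5.16]  shift after turn [ -8.31 -23.23   5.25]
```

Request:
arm_command(targets=[0, 0, 0, -0.3, 0, 0, 0, 0, 0, 0, -0.6, 0, 0, 0, 0, 0, 0, -0.9, 0, 0, 0, 0, 0, 0, -0.95, 0, 0, 0, 0, 0, 0, -0.95, -0.2, 0.05, 0, 0, 0, 0, -0.95, -0.4, 0.1, 0, 0, 0, 0, -0.95, -0.6, 0.15, 0, 0, 0, 0, -0.9, -0.8, 0.2, 0, 0, 0, 0, -0.5, -0.9, 0.2, 0, 0, 0, 0, -0.2, -0.9, 0.2, 0, 0, 0, 0, 0, -0.95, 0.2, 0, 0, 0, 0, 0, -0.95, 0.2, 0])

```text
time: 17.8
ee_pos: [0.5294, -0.2177, 0.1951]
eef_rot: [0.712, -0.012, -0.702, -0.006]
ft_force: [0.0, 1.0, 0.2]
width: 0.0528
```

Request:
arm_command(targets=[0, 0, 0, 0, -0.95, 0.22, 0, 0, 0, 0, 0, -0.95, 0.22, 0, 0, 0, 0, 0, -0.95, 0.22, 0, 0, 0, 0, 0, -0.95, 0.22, 0, 0, 0, 0, 0, -0.95, 0.22, 0, 0, 0, 0, 0, -0.95, 0.22, 0, 0, 0, 0, 0, -0.95, 0.22, 0, 0, 0, 0, 0, -0.95, 0.22, 0, 0, 0, 0, 0, -0.95, 0.22, 0, 0, 0, 0, 0, -0.95, 0.22, 0, 0, 0, 0, 0, -0.95, 0.22, 0])

```text
time: 18.72
ee_pos: [0.4715, 0.0592, 0.2082]
eef_rot: [0.718, -0.014, -0.696, -0.001]
ft_force: [0.6, 0.5, 0.3]
width: 0.0527
```

```bash
python3 - <<'E'
from fit import *
togo([.441,.222,.12],-91.1)
E
```

```text
t 18.72 at [0.4715 0.0592 0.2082] yaw -91.3 w 0.0527 F [0.6 0.5 0.3]
 turn [-0.003 -0.041 -0.024]  shift now [ 3.36 -6.55  1.47]  shift after turn [ 3.53 -6.49  1.35]
```

Request:
arm_command(targets=[0, -0.04, -0.024, 0, -0.95, 0.2, 0, 0, 0, 0, 0, -0.95, 0.2, 0, 0, 0, 0, 0.1, -0.95, 0.2, 0, 0, 0, 0, 0.2, -0.9, 0.2, 0, 0, 0, 0, 0.3, -0.8, 0.2, 0, 0, 0, 0, 0.4, -0.6, 0.1, 0, 0, 0, 0, 0.4, -0.4, 0, 0, 0, 0, 0, 0.4, -0.2, 0, 0, 0, 0, 0, 0.2, 0, 0, 0, 0, 0, 0, 0, 0, 0, 0])

```text
time: 19.55
ee_pos: [0.4435, 0.218, 0.1693]
eef_rot: [0.713, -0.004, -0.701, -0.003]
ft_force: [-0.6, -0.3, -1.5]
width: 0.0531
```

```bash
python3 - <<'E'
from fit import *
togo([.441,.222,.04],-91.1)
E
```

```text
t 19.55 at [0.4435 0.218  0.1693] yaw -90.6 w 0.0531 F [-0.6 -0.3 -1.5]
 turn [ 0.012 -0.022 -0.003]  shift now [ 5.17 -0.17  0.19]  shift after turn [ 5.17 -0.16  0.1 ]
```

Request:
arm_command(targets=[0, -0.022, 0, 0.3, -0.1, 0.05, 0, 0, 0, 0, 0.6, -0.05, 0, 0, 0, 0, 0, 0.8, 0, 0, 0, 0, 0, 0, 0.8, 0, 0, 0, 0, 0, 0, 0.8, 0, 0, 0, 0, 0, 0, 0.7, 0, 0, 0, 0, 0, 0, 0.5, 0, 0, 0, 0, 0, 0, 0.3, 0, 0, 0, 0, 0, 0, 0.1, 0, 0, 0, 0, 0, 0, 0, 0, 0, 0])

```text
time: 20.38
ee_pos: [0.4473, 0.2145, 0.0432]
eef_rot: [-0.707, 0.01, 0.707, 0.007]
ft_force: [-0.6, 0.1, -1.1]
width: 0.0525
```

```bash
python3 - <<'E'
from fit import *
togo([.441,.222,.0192],-91.1)
shot('wrist','w12')
E
```

```text
t 20.38 at [0.4473 0.2145 0.0432] yaw -91.3 w 0.0525 F [-0.6  0.1 -1.1]
 turn [-0.005  0.002 -0.006]  shift now [ 0.96 -0.3   0.26]  shift after turn [ 0.96 -0.3   0.26]
```

View pics/w12.png

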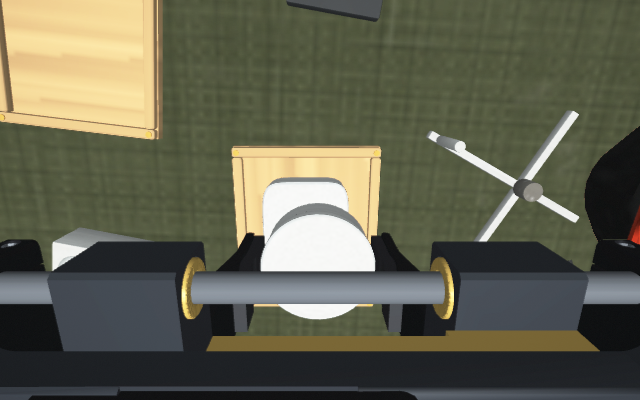

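The round tin is held just above the flat tin and is a few mm off in x and y. I'll correct that and lower it.

Request:
arm_command(targets=[0, 0, 0, 0, -0.2, 0.2, 0, 0, 0, 0, 0.2, -0.15, 0.1, 0, 0, 0, 0, 0.3, 0, 0, 0, 0, 0, 0, 0.3, 0, 0, 0, 0, 0, 0, 0.15, 0, 0, 0, 0, 0, 0, 0, 0, 0, 0])

```text
time: 20.93
ee_pos: [0.4413, 0.2257, 0.0205]
eef_rot: [0.709, -0.009, -0.705, -0.007]
ft_force: [0.2, 0.0, -1.0]
width: 0.0532
```

```bash
python3 - <<'E'
from fit import *
togo([.441,.222,.0192],-91.1)
E
```

```text
t 20.93 at [0.4413 0.2257 0.0205] yaw -91.3 w 0.0532 F [ 0.2  0.  -1. ]
 turn [-0.005 -0.006 -0.004]  shift now [0.05 0.15 0.01]  shift after turn [0.05 0.15 0.01]
```

Request:
arm_command(targets=[0, 0, 0, 0, 0.15, 0, 0, 0, 0, 0, 0, 0, 0, 0, 0, 0, 0, 0.06, 0, 0, 0, 0, 0, 0, 0, 0, 0, 0])

```text
time: 21.27
ee_pos: [0.4413, 0.2215, 0.0187]
eef_rot: [0.709, -0.009, -0.706, -0.007]
ft_force: [-0.7, 0.3, -0.4]
width: 0.0531
```

Request:
arm_command(targets=[0, 0, 0, 0, 0, 0, 0.8, 0, 0, 0, 0, 0, 0, 0.8, 0, 0, 0, 0, 0, 0, 0.8, 0, 0, 0, 0, 0, 0, 0.8, 0, 0, 0, 0, 0, 0, 0.8, 0, 0, 0, -0.3, 0, 0, 0.8, 0, 0, 0, -0.6, 0, 0, 1, 0, 0, 0, -0.8, 0, 0, 1, 0, 0, 0, -0.8, 0, 0, 1, 0, 0, 0, -0.5, 0, 0, 1, 0, 0, 0, 0, 0, 0, 1])

```text
time: 22.18
ee_pos: [0.4404, 0.222, 0.099]
eef_rot: [0.708, -0.009, -0.706, -0.007]
ft_force: [0.5, 0.4, -0.2]
width: 0.086
```

```bash
python3 - <<'E'
from fit import *
s=shot('wrist','w13');C=cam('wrist',s);u=proj(C,[.441,.222,.051]);print(u)
print(white('pics/w13.png',s,u.astype(int),.051))
togo([.562,-.262,.2],21)
E
```

```text
[316.7491829  213.76217143]
((447.24542236328125, 221.00486755371094), (52.692813873291016, 66.90593719482422), 88.71028137207031)
t 22.23 at [0.4401 0.2218 0.098 ] yaw -91.3 w 0.0864 F [ 1.4 -1.3 -0.3]
 turn [-2.495e+00  2.000e-03 -6.000e-03]  shift now [-4.01 19.25 -5.31]  shift after turn [-4.08 -2.38 19.81]
```

View pics/w13.png

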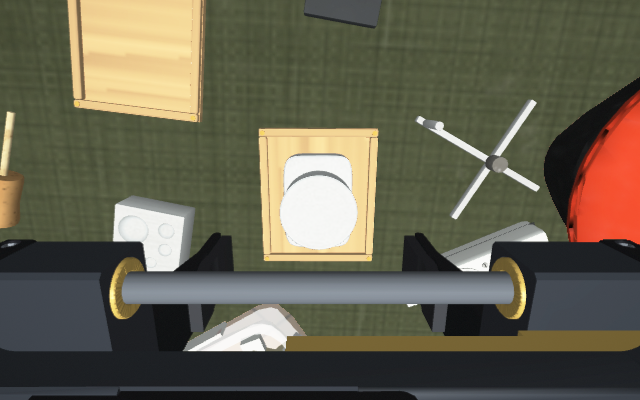

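Request:
arm_command(targets=[0, 0, 0, -0.7, 0, 0, 1, -0.15, 0, 0, -0.9, 0, 0, 1, -0.15, 0, 0, -0.9, 0, 0, 1, -0.15, 0, 0, -0.8, 0, 0, 1, -0.15, 0, 0, -0.4, 0, 0, 1, -0.15, 0, 0, 0, 0, 0, 1, -0.15, 0, 0, 0, 0, 0, 1, -0.15, 0, 0, 0, 0, 0, 1, -0.15, 0, 0, 0, 0, 0, 1, -0.15, 0, 0, 0, 0, 0, 1, -0.15, 0, 0, 0, 0, 0, 1, -0.15, 0, 0, 0, 0, 0, 1])

```text
time: 23.23
ee_pos: [0.4361, 0.2197, 0.1862]
eef_rot: [-0.552, -0.436, 0.56, -0.437]
ft_force: [-0.7, 0.6, -0.1]
width: 0.0869
```

Request:
arm_command(targets=[-0.15, 0, 0, 0, 0, 0, 1, -0.15, 0, 0, 0, 0, 0, 1, -0.15, 0, 0, 0, 0, 0, 1, -0.15, 0, 0, 0, 0, 0, 1, -0.1, 0, 0, 0, 0, 0, 1])

```text
time: 23.65
ee_pos: [0.4343, 0.2185, 0.1817]
eef_rot: [0.402, 0.58, -0.413, 0.576]
ft_force: [-0.9, 0.2, -0.4]
width: 0.0869
```

```bash
python3 - <<'E'
from fit import *
togo([.5625,-.262,.17],21.3)
E
```

```text
t 23.65 at [0.4343 0.2185 0.1817] yaw 19.6 w 0.0869 F [-0.9  0.2 -0.4]
 turn [-0.038  0.005  0.021]  shift now [ 0.58 -1.61 19.82]  shift after turn [ 0.47 -2.2  19.77]
```

Request:
arm_command(targets=[-0.038, 0.005, 0.02, 0, 0, 0.5, 1, 0, 0, 0, 0, -0.1, 0.9, 1, 0, 0, 0, 0, -0.1, 0.95, 1, 0, 0, 0, 0, -0.1, 0.95, 1, 0, 0, 0, 0, -0.1, 0.95, 1, 0, 0, 0, 0, -0.1, 0.95, 1, 0, 0, 0, 0, -0.1, 0.95, 1, 0, 0, 0, 0, -0.1, 0.95, 1, 0, 0, 0, 0, -0.1, 0.95, 1, 0, 0, 0, 0, -0.1, 0.95, 1, 0, 0, 0, 0, -0.1, 0.95, 1, 0, 0, 0, 0, -0.1, 0.95, 1])

```text
time: 24.65
ee_pos: [0.5069, -0.0519, 0.1709]
eef_rot: [0.391, 0.592, -0.395, 0.584]
ft_force: [-0.2, 1.0, -0.4]
width: 0.0867
```

```bash
python3 - <<'E'
from fit import *
togo([.5625,-.262,.17],21.3)
E
```

```text
t 24.65 at [ 0.5069 -0.0519  0.1709] yaw 22.5 w 0.0867 F [-0.2  1.  -0.4]
 turn [ 0.026 -0.007  0.015]  shift now [ 0.   -1.15  8.62]  shift after turn [ 0.04 -0.98  8.64]
```

Request:
arm_command(targets=[0.02, -0.005, 0.015, 0, -0.1, 0.95, 1, 0, 0, 0, 0, -0.1, 0.95, 1, 0, 0, 0, 0, -0.1, 0.95, 1, 0, 0, 0, 0, -0.1, 0.95, 1, 0, 0, 0, 0, -0.1, 0.95, 1, 0, 0, 0, 0, -0.1, 0.9, 1, 0, 0, 0, 0, -0.1, 0.8, 1, 0, 0, 0, 0.1, -0.1, 0.6, 1, 0, 0, 0, 0.3, -0.05, 0.4, 1, 0, 0, 0, 0.3, 0, 0.2, 1, 0, 0, 0, 0.2, 0, 0, 1, 0, 0, 0, 0, 0, 0, 1])

```text
time: 25.65
ee_pos: [0.5541, -0.2513, 0.1328]
eef_rot: [0.398, 0.589, -0.401, 0.578]
ft_force: [-0.4, 0.3, -0.3]
width: 0.0869
```

```bash
python3 - <<'E'
from fit import *
togo([.5625,-.262,.05],21.3)
s=shot('wrist','w14')
print(proj(cam('wrist',s),[.5625,-.262,.01]))
E
```

```text
t 25.65 at [ 0.5541 -0.2513  0.1328] yaw 21.2 w 0.0869 F [-0.4  0.3 -0.3]
 turn [-0.003 -0.013  0.015]  shift now [3.3  0.2  0.56]  shift after turn [3.31 0.16 0.52]
[323.68532143 203.13848516]
```

View pics/w14.png

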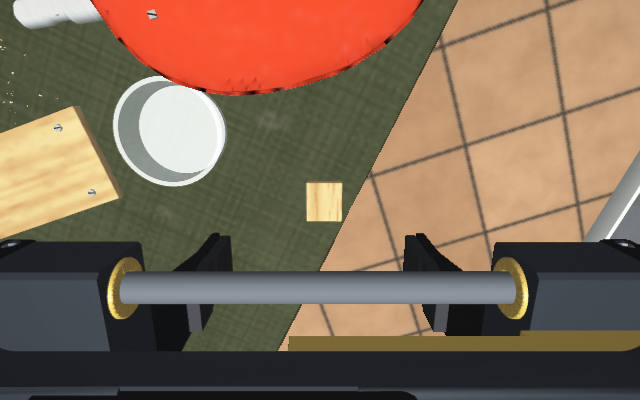

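Request:
arm_command(targets=[0, -0.013, 0.015, 0.3, 0.1, 0.3, 1, 0, 0, 0, 0.6, 0.05, 0.2, 1, 0, 0, 0, 0.8, 0, 0, 1, 0, 0, 0, 0.8, 0, 0, 1, 0, 0, 0, 0.7, 0, 0, 1, 0, 0, 0, 0.5, 0, 0, 0.7, 0, 0, 0, 0.3, 0, 0, 0.7, 0, 0, 0, 0, 0, 0, 0.7])

```text
time: 26.37
ee_pos: [0.5644, -0.2543, 0.0284]
eef_rot: [0.397, 0.585, -0.396, 0.586]
ft_force: [-0.1, 0.3, -0.3]
width: 0.074
```

```bash
python3 - <<'E'
from fit import *
togo([.5625,-.262,-.0125],21.3)
s=shot('wrist','w15')
print(proj(cam('wrist',s),[.5625,-.262,.01]))
E
```

```text
t 26.37 at [ 0.5644 -0.2543  0.0284] yaw 21.7 w 0.074 F [-0.1  0.3 -0.3]
 turn [ 0.01   0.    -0.003]  shift now [ 1.63 -0.19  0.26]  shift after turn [ 1.63 -0.18  0.26]
[310.00310615 240.13566037]
```

View pics/w15.png

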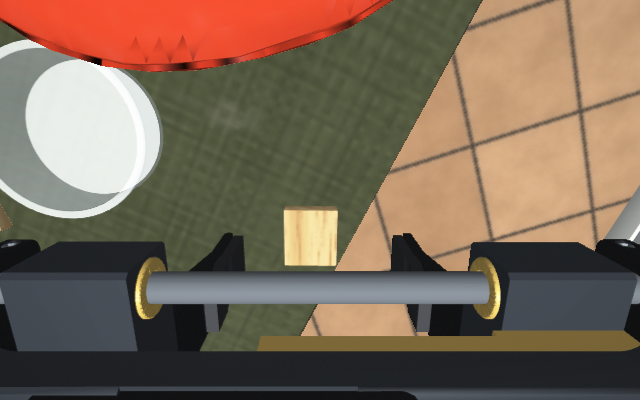

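Request:
arm_command(targets=[0.01, 0, 0, 0.1, -0.15, 0.2, 0.7, 0, 0, 0, 0.3, -0.05, 0.06, 0.7, 0, 0, 0, 0.4, 0, 0, 0.7, 0, 0, 0, 0.35, 0, 0, 0.7, 0, 0, 0, 0.25, 0, 0, 0.7, 0, 0, 0, 0.1, 0, 0, 0.7, 0, 0, 0, 0, 0, 0, 0.7])

```text
time: 27.0
ee_pos: [0.5644, -0.2644, -0.0089]
eef_rot: [0.4, 0.581, -0.399, 0.586]
ft_force: [-0.1, 0.5, 0.0]
width: 0.0606
```

```bash
python3 - <<'E'
from fit import *
togo([.5625,-.262,-.0125],21.3)
s=shot('side','s16',(330,200,130,110),5)
E
```

```text
t 27.0 at [ 0.5644 -0.2644 -0.0089] yaw 21.2 w 0.0606 F [-0.1  0.5  0. ]
 turn [-0.002  0.006 -0.008]  shift now [ 0.14 -0.04 -0.12]  shift after turn [ 0.14 -0.04 -0.12]
```

View pics/s16.png

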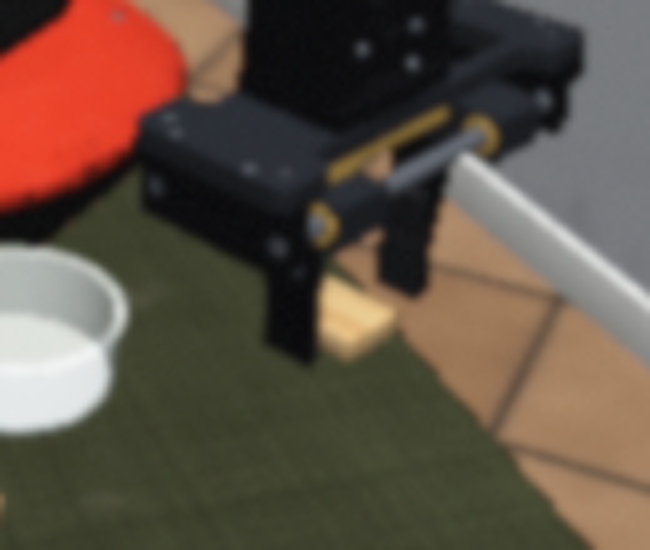

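Request:
arm_command(targets=[0, 0, 0, 0.12, -0.04, -0.1, 0.7, 0, 0, 0, 0.08, 0, 0, 0.7, 0, 0, 0, 0, 0, 0, 0.2, 0, 0, 0, 0, 0, 0, 0, 0, 0, 0, 0, 0, 0, 0, 0, 0, 0, 0, 0, 0, 0, 0, 0, 0, 0, 0, 0, 0, 0, 0, 0, 0, 0, 0, 0], newtons=20)

```text
time: 27.72
ee_pos: [0.5636, -0.2621, -0.0127]
eef_rot: [0.4, 0.58, -0.398, 0.587]
ft_force: [0.8, 0.4, -0.8]
width: 0.0313
```

```bash
python3 - <<'E'
from fit import *
togo([.5625,-.262,-.0125],21.3)
E
```

```text
t 27.72 at [ 0.5636 -0.2621 -0.0127] yaw 21.2 w 0.0313 F [ 0.8  0.4 -0.8]
 turn [-0.001  0.008 -0.01 ]  shift now [-0.01 -0.04 -0.02]  shift after turn [-0.01 -0.04 -0.02]
```

Request:
arm_command(targets=[0, 0, 0, -0.3, 0, 0, 0, 0, 0, 0, -0.6, 0, 0, 0, 0, 0, 0, -0.9, 0, 0, 0, 0, 0, 0, -0.95, 0, 0, 0, 0, 0, 0, -0.95, 0, 0, 0, 0, 0, 0, -0.95, 0, 0, 0, 0, 0, 0, -0.95, 0, -0.2, 0, 0, 0, 0, -0.95, 0, -0.5, 0, 0, 0, 0, -0.6, 0, -0.8, 0, 0, 0, 0, -0.3, 0.1, -0.9, 0, 0, 0, 0, 0, 0.1, -0.95, 0, 0, 0, 0, 0, 0.1, -0.95, 0])

```text
time: 28.72
ee_pos: [0.5292, -0.1591, 0.1965]
eef_rot: [0.402, 0.576, -0.399, 0.589]
ft_force: [-1.1, 0.1, -0.1]
width: 0.032
```

```bash
python3 - <<'E'
from fit import *
togo([.4415,.2217,.18],21.3)
E
```

```text
t 28.72 at [ 0.5292 -0.1591  0.1965] yaw 20.9 w 0.032 F [-1.1  0.1 -0.1]
 turn [-0.009  0.016 -0.018]  shift now [  0.49   2.15 -15.49]  shift after turn [  0.66   2.26 -15.46]
```

Request:
arm_command(targets=[-0.01, 0.016, -0.018, 0, 0.15, -0.95, 0, 0, 0, 0, 0, 0.15, -0.95, 0, 0, 0, 0, 0, 0.15, -0.95, 0, 0, 0, 0, 0, 0.15, -0.95, 0, 0, 0, 0, 0, 0.15, -0.95, 0, 0, 0, 0, 0, 0.15, -0.95, 0, 0, 0, 0, 0, 0.15, -0.95, 0, 0, 0, 0, 0, 0.15, -0.95, 0, 0, 0, 0, 0, 0.15, -0.95, 0, 0, 0, 0, 0, 0.15, -0.95, 0, 0, 0, 0, 0, 0.15, -0.95, 0, 0, 0, 0, 0, 0.15, -0.95, 0])

```text
time: 29.72
ee_pos: [0.4615, 0.1394, 0.2121]
eef_rot: [0.397, 0.578, -0.397, 0.592]
ft_force: [0.9, -0.4, 0.2]
width: 0.0318
```

```bash
python3 - <<'E'
from fit import *
togo([.4415,.2217,.12],21.3)
E
```

```text
t 29.72 at [0.4615 0.1394 0.2121] yaw 21.7 w 0.0318 F [ 0.9 -0.4  0.2]
 turn [ 0.009  0.022 -0.013]  shift now [ 3.63  0.44 -3.42]  shift after turn [ 3.69  0.45 -3.36]
```

Request:
arm_command(targets=[0.009, 0.022, -0.013, 0.2, 0.1, -0.9, 0, 0, 0, 0, 0.4, 0.1, -0.8, 0, 0, 0, 0, 0.6, 0.1, -0.6, 0, 0, 0, 0, 0.6, 0.1, -0.4, 0, 0, 0, 0, 0.6, 0, -0.2, 0, 0, 0, 0, 0.5, 0, 0, 0, 0, 0, 0, 0.4, 0, 0, 0, 0, 0, 0, 0.2, 0, 0, 0, 0, 0, 0, 0, 0, 0, 0])

```text
time: 30.47
ee_pos: [0.442, 0.2217, 0.1313]
eef_rot: [0.398, 0.582, -0.393, 0.59]
ft_force: [-0.9, -0.9, -1.7]
width: 0.0317
```

```bash
python3 - <<'E'
from fit import *
togo([.4415,.2217,.06],21.3)
shot('wrist','w17')
E
```

```text
t 30.47 at [0.442  0.2217 0.1313] yaw 22.0 w 0.0317 F [-0.9 -0.9 -1.7]
 turn [ 0.015  0.008 -0.015]  shift now [ 2.85 -0.05 -0.03]  shift after turn [ 2.85 -0.02 -0.01]
```

View pics/w17.png

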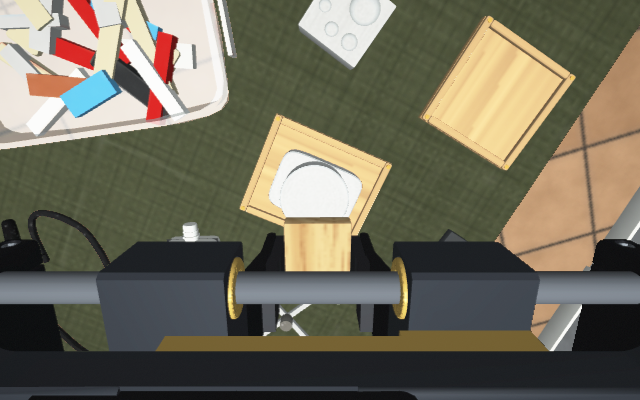

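Request:
arm_command(targets=[0.015, 0.008, -0.015, 0.3, 0, 0, 0, 0, 0, 0, 0.6, 0, 0, 0, 0, 0, 0, 0.7, 0, 0, 0, 0, 0, 0, 0.6, 0, 0, 0, 0, 0, 0, 0.4, 0, 0, 0, 0, 0, 0, 0.2, 0, 0, 0, 0, 0, 0, 0, 0, 0, 0])

```text
time: 31.1
ee_pos: [0.4471, 0.2194, 0.061]
eef_rot: [0.403, 0.581, -0.401, 0.582]
ft_force: [0.8, -0.3, -0.1]
width: 0.0321
```

```bash
python3 - <<'E'
from fit import *
s=shot('wrist','w18')
togo([.4415,.2217,.0383],21.3)
print(proj(cam('wrist',s),[.4415,.2217,.051]))
E
```

```text
t 31.15 at [0.4473 0.2195 0.0615] yaw 20.7 w 0.0313 F [1.1 0.2 0.7]
 turn [-0.014  0.001 -0.005]  shift now [ 0.93 -0.19 -0.16]  shift after turn [ 0.93 -0.18 -0.16]
[309.95180133 228.4083452 ]
```

View pics/w18.png

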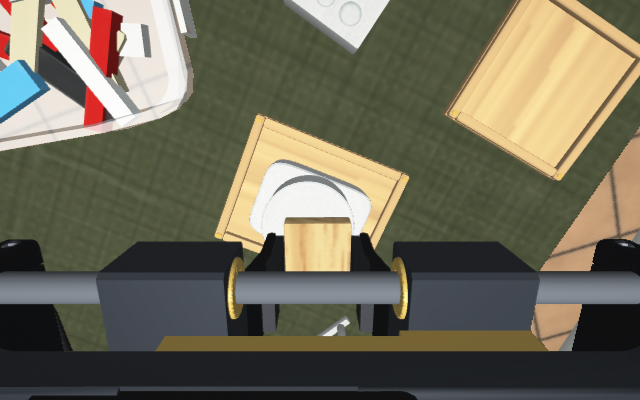

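Request:
arm_command(targets=[-0.014, 0, 0, 0.05, -0.15, -0.15, 0, 0, 0, 0, 0.2, -0.07, -0.04, 0, 0, 0, 0, 0.3, 0, 0, 0, 0, 0, 0, 0.25, 0, 0, 0, 0, 0, 0, 0.1, 0, 0, 0, 0, 0, 0, 0, 0, 0, 0])

```text
time: 31.65
ee_pos: [0.4414, 0.223, 0.0393]
eef_rot: [0.401, 0.582, -0.397, 0.586]
ft_force: [-0.1, 0.0, -0.4]
width: 0.0318
```

```bash
python3 - <<'E'
from fit import *
togo([.4415,.2217,.0383],21.3)
E
```

```text
t 31.65 at [0.4414 0.223  0.0393] yaw 21.3 w 0.0318 F [-0.1  0.  -0.4]
 turn [ 0.001  0.002 -0.01 ]  shift now [ 0.04 -0.02  0.05]  shift after turn [ 0.04 -0.02  0.05]
```

Request:
arm_command(targets=[0, 0, 0, 0.05, 0, 0.04, 0, 0, 0, 0, 0, 0, 0, 0, 0, 0, 0, 0, 0, 0, 0.6, 0, 0, 0, 0, 0, 0, 0.6, 0, 0, 0, 0, 0, 0, 0.6, 0, 0, 0, 0, 0, 0, 0.6, 0, 0, 0, 0, 0, 0, 0.6, 0, 0, 0, -0.3, 0, 0, 0.6, 0, 0, 0, -0.6, 0, 0, 0.8, 0, 0, 0, -0.9, 0, 0, 1, 0, 0, 0, -0.8, 0, 0, 1, 0, 0, 0, -0.5, 0, 0, 1])

```text
time: 32.65
ee_pos: [0.4394, 0.2217, 0.118]
eef_rot: [0.399, 0.584, -0.398, 0.585]
ft_force: [0.3, -0.7, 0.5]
width: 0.0714
```

```bash
python3 - <<'E'
from fit import *
s=shot('wrist','w19')
togo([.4137,.3524,.15],77)
C=cam('wrist',s);print(proj(C,[.4415,.2217,.051]),proj(C,[.4415,.2217,.061]))
E
```

```text
t 32.7 at [0.4404 0.2224 0.12  ] yaw 21.4 w 0.0752 F [1.8 1.1 3.2]
 turn [-1.235  0.003 -0.007]  shift now [-1.19  0.91 -5.23]  shift after turn [-1.2   4.82 -2.21]
[320.16820976 207.10595075] [320.31768597 211.32004308]
```

View pics/w19.png

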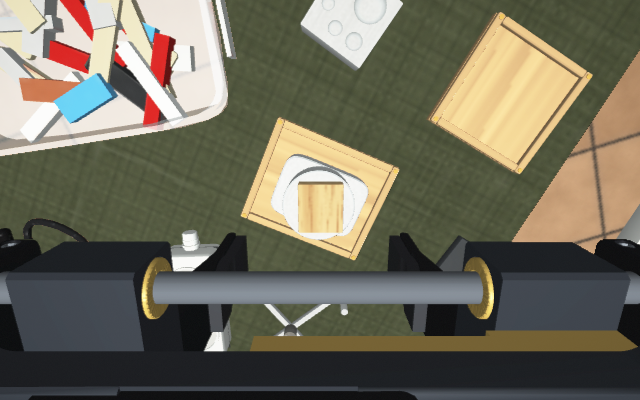

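Request:
arm_command(targets=[0, 0, 0, -0.7, 0, 0, 1, -0.14, 0, 0, -0.8, 0, 0, 1, -0.14, 0, 0, -0.4, 0, 0, 1, -0.14, 0, 0, 0, 0, 0, 1, -0.14, 0, 0, 0, 0, 0, 1, -0.14, 0, 0, 0, 0, 0, 1, -0.14, 0, 0, 0, 0, 0, 1, -0.14, 0, 0, 0, 0, 0, 1, -0.14, 0, 0, 0, 0, 0, 1, -0.12, 0, 0, 0, 0, 0, 1])

```text
time: 33.53
ee_pos: [0.4402, 0.2238, 0.1754]
eef_rot: [0.064, 0.7, -0.062, 0.709]
ft_force: [-0.5, -0.7, -1.0]
width: 0.0871
```

```bash
python3 - <<'E'
from fit import *
togo([.4137,.3524,.15],77)
E
```

```text
t 33.53 at [0.4402 0.2238 0.1754] yaw 79.8 w 0.0871 F [-0.5 -0.7 -1. ]
 turn [ 0.062  0.015 -0.005]  shift now [ 1.01  4.87 -1.97]  shift after turn [ 1.02  4.77 -2.19]
```

Request:
arm_command(targets=[0.05, 0.015, 0, 0, 0.5, -0.3, 1, 0, 0, 0, 0, 0.8, -0.4, 1, 0, 0, 0, 0, 0.9, -0.4, 1, 0, 0, 0, 0, 0.9, -0.4, 1, 0, 0, 0, 0, 0.7, -0.3, 1, 0, 0, 0, 0, 0.4, -0.2, 1, 0, 0, 0, 0.2, 0.2, 0, 1, 0, 0, 0, 0.3, 0, 0, 1, 0, 0, 0, 0, 0, 0, 1])

```text
time: 34.28
ee_pos: [0.4134, 0.3447, 0.1637]
eef_rot: [0.076, 0.703, -0.074, 0.704]
ft_force: [-0.0, -0.5, -0.3]
width: 0.0871
```

```bash
python3 - <<'E'
from fit import *
togo([.4137,.3524,.03],77)
s=shot('wrist','w20');C=cam('wrist',s);print(proj(C,[.4137,.3524,.026]))
E
```

```text
t 34.28 at [0.4134 0.3447 0.1637] yaw 77.8 w 0.0871 F [-0.  -0.5 -0.3]
 turn [ 0.018  0.001 -0.004]  shift now [ 5.35  0.29 -0.06]  shift after turn [ 5.35  0.3  -0.06]
[325.50987094 182.44546348]
```

View pics/w20.png

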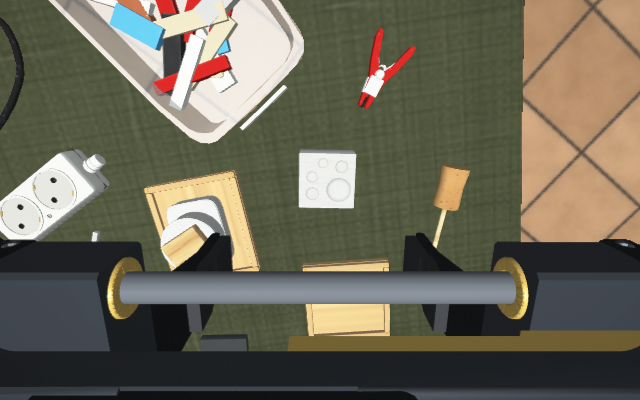

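Request:
arm_command(targets=[0.018, 0, 0, 0.3, 0.15, -0.05, 1, 0, 0, 0, 0.6, 0.1, 0, 1, 0, 0, 0, 0.8, 0, 0, 1, 0, 0, 0, 0.8, 0, 0, 1, 0, 0, 0, 0.8, 0, 0, 1, 0, 0, 0, 0.7, 0, 0, 1, 0, 0, 0, 0.5, 0, 0, 1, 0, 0, 0, 0.3, 0, 0, 1, 0, 0, 0, 0.1, 0, 0, 1, 0, 0, 0, 0, 0, 0, 1])

```text
time: 35.17
ee_pos: [0.4187, 0.3425, 0.0319]
eef_rot: [0.083, 0.701, -0.084, 0.703]
ft_force: [0.5, -0.1, -0.7]
width: 0.0871
```

```bash
python3 - <<'E'
from fit import *
togo([.4137,.3524,-.0075],77)
s=shot('wrist','w21');C=cam('wrist',s);print(proj(C,[.4137,.3524,.026]))
E
```

```text
t 35.17 at [0.4187 0.3425 0.0319] yaw 76.5 w 0.0871 F [ 0.5 -0.1 -0.7]
 turn [-0.012  0.004  0.001]  shift now [ 1.58  0.34 -0.29]  shift after turn [ 1.58  0.34 -0.28]
[333.23748161 226.44573011]
```

View pics/w21.png

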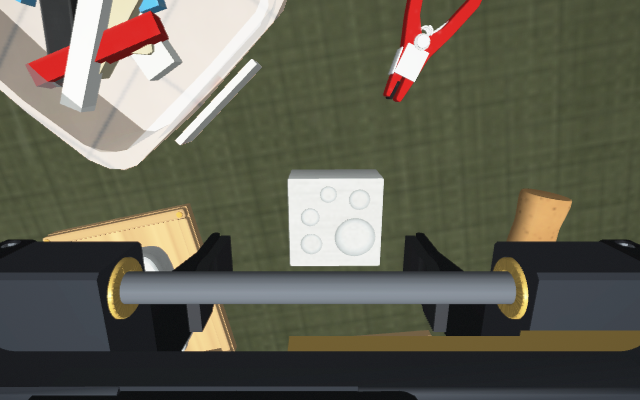

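Request:
arm_command(targets=[-0.01, 0, 0, 0, 0.2, -0.2, 1, 0, 0, 0, 0.2, 0.15, -0.15, 1, 0, 0, 0, 0.4, 0.05, 0, 1, 0, 0, 0, 0.4, 0, 0, 1, 0, 0, 0, 0.4, 0, 0, 1, 0, 0, 0, 0.2, 0, 0, 1, 0, 0, 0, 0, 0, 0, 1])

```text
time: 35.8
ee_pos: [0.4135, 0.3576, -0.0091]
eef_rot: [0.081, 0.7, -0.079, 0.705]
ft_force: [-0.2, -0.5, -0.4]
width: 0.0874
```

```bash
python3 - <<'E'
from fit import *
togo([.4145,.3532,-.0075],77)
E
```

```text
t 35.8 at [ 0.4135  0.3576 -0.0091] yaw 77.0 w 0.0874 F [-0.2 -0.5 -0.4]
 turn [-0.     0.009 -0.004]  shift now [-0.06 -0.16  0.08]  shift after turn [-0.06 -0.16  0.08]
```

Request:
arm_command(targets=[0, 0.008, 0, -0.06, -0.16, 0.06, 1, 0, 0, 0, 0, 0, 0, 0, 0, 0, 0, 0, 0, 0, 0, 0, 0, 0, 0, 0, 0, 0, 0, 0, 0, 0, 0, 0, 0, 0, 0, 0, 0, 0, 0, 0, 0, 0, 0, 0, 0, 0, 0, 0, 0, 0, 0, 0, 0, 0, 0, 0, 0, 0, 0, 0, 0], newtons=30)

```text
time: 36.55
ee_pos: [0.4148, 0.3526, -0.0069]
eef_rot: [0.082, 0.702, -0.079, 0.703]
ft_force: [0.9, 1.0, -0.6]
width: 0.0517
```

```bash
python3 - <<'E'
from fit import *
togo([.5515,.3465,.1],82)
E
```

```text
t 36.55 at [ 0.4148  0.3526 -0.0069] yaw 76.9 w 0.0517 F [ 0.9  1.  -0.6]
 turn [-0.113  0.001 -0.004]  shift now [-4.27  1.01  5.38]  shift after turn [-4.28  0.52  5.45]
```

Request:
arm_command(targets=[0, 0, 0, -0.3, 0, 0, 0, 0, 0, 0, -0.6, 0, 0, 0, 0, 0, 0, -0.8, 0, 0, 0, -0.11, 0, 0, -0.8, 0, 0.2, 0, 0, 0, 0, -0.7, 0.1, 0.5, 0, 0, 0, 0, -0.3, 0.1, 0.8, 0, 0, 0, 0, 0, 0.1, 0.9, 0, 0, 0, 0, 0, 0.1, 0.9, 0, 0, 0, 0, 0, 0.1, 0.8, 0, 0, 0, 0, 0, 0, 0.6, 0, 0, 0, 0, 0, 0, 0.3, 0, 0, 0, 0, 0, 0, 0, 0])

```text
time: 37.55
ee_pos: [0.544, 0.3489, 0.0995]
eef_rot: [0.049, 0.704, -0.044, 0.707]
ft_force: [0.3, -1.1, -1.7]
width: 0.052
```

```bash
python3 - <<'E'
from fit import *
togo([.5515,.3465,.05],82)
s=shot('wrist','w22')
E
```

```text
t 37.55 at [0.544  0.3489 0.0995] yaw 82.4 w 0.052 F [ 0.3 -1.1 -1.7]
 turn [ 0.01   0.006 -0.009]  shift now [ 1.98 -0.07  0.3 ]  shift after turn [ 1.98 -0.05  0.31]
```

View pics/w22.png

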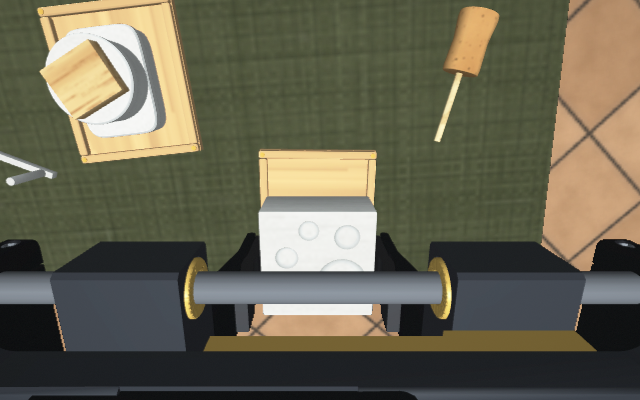

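```bash
python3 - <<'E'
from fit import *
s=read_state();C=cam('wrist',s)
a,b=[unproj(C,u,.012)[:2] for u in [(259,151),(377,151)]];e=(b-a);print(a,b,np.linalg.norm(e));e/=np.linalg.norm(e)
n=np.array([e[1],-e[0]]);n*=np.sign(n[0]);print((a+b)/2+.045*n,np.degrees(np.arctan2(e[1],e[0])))
E
```

```text
[0.50063953 0.31081007] [0.51241007 0.39897173] 0.08894393714219485
[0.55112902 0.34893575] 82.39536190570296
```

Request:
arm_command(targets=[0.01, 0.006, -0.01, 0.1, -0.03, 0.2, 0, 0, 0, 0, 0.3, 0, 0.1, 0, 0, 0, 0, 0.5, 0, 0, 0, 0, 0, 0, 0.5, 0, 0, 0, 0, 0, 0, 0.4, 0, 0, 0, 0, 0, 0, 0.2, 0, 0, 0, 0, 0, 0, 0, 0, 0, 0])

```text
time: 38.18
ee_pos: [0.5458, 0.3484, 0.0441]
eef_rot: [0.047, 0.707, -0.049, 0.704]
ft_force: [-0.1, -0.7, -1.1]
width: 0.0519
```

```bash
python3 - <<'E'
from fit import *
togo([.5515,.3465,-.001],82)
s=shot('wrist','w23')
E
```

```text
t 38.18 at [0.5458 0.3484 0.0441] yaw 82.3 w 0.0519 F [-0.1 -0.7 -1.1]
 turn [ 0.006 -0.004  0.003]  shift now [ 1.8  -0.04  0.24]  shift after turn [ 1.8  -0.05  0.24]
```

View pics/w23.png

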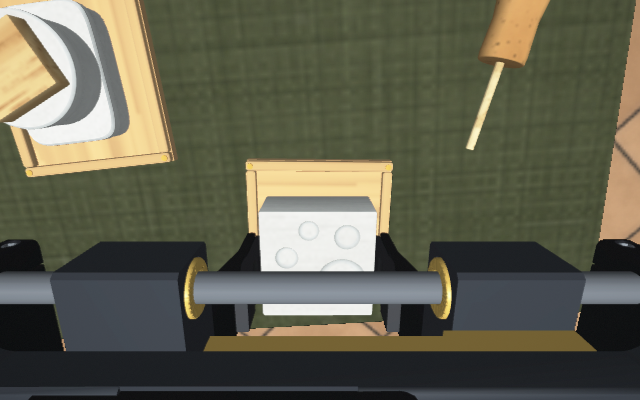

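Request:
arm_command(targets=[0, 0, 0, 0.1, 0, 0.2, 0, 0, 0, 0, 0.3, 0, 0.06, 0, 0, 0, 0, 0.4, 0, 0, 0, 0, 0, 0, 0.4, 0, 0, 0, 0, 0, 0, 0.35, 0, 0, 0, 0, 0, 0, 0.15, 0, 0, 0, 0, 0, 0, 0, 0, 0, 0])

```text
time: 38.82
ee_pos: [0.5538, 0.3481, -0.001]
eef_rot: [0.047, 0.706, -0.048, 0.705]
ft_force: [-1.8, -3.1, 12.0]
width: 0.0517
```

```bash
python3 - <<'E'
from fit import *
togo([.5512,.348,-.001],82.3)
s=shot('wrist','w24')
E
```

```text
t 38.82 at [ 0.5538  0.3481 -0.001 ] yaw 82.3 w 0.0517 F [-1.8 -3.1 12. ]
 turn [-0.001 -0.002  0.001]  shift now [-0.   -0.02 -0.1 ]  shift after turn [-0.   -0.02 -0.1 ]
```

View pics/w24.png

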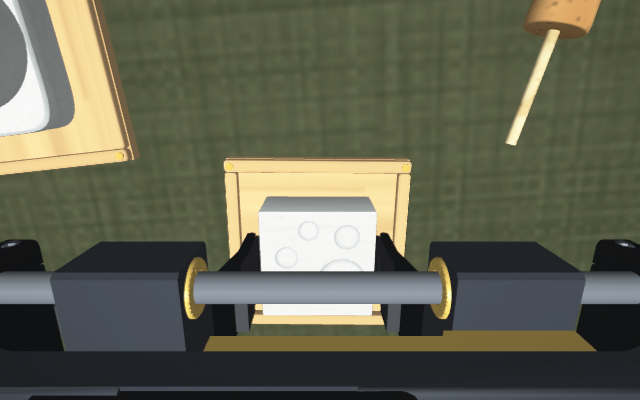

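It has touched down at 12 N and sits well inside the tray. Now I'll release and rise.

Request:
arm_command(targets=[0, 0, 0, 0, 0, 0, 0.75, 0, 0, 0, 0, 0, 0, 0.75, 0, 0, 0, 0, 0, 0, 0.75, 0, 0, 0, 0, 0, 0, 0.75, 0, 0, 0, 0, 0, 0, 0.75, 0, 0, 0, -0.3, 0, 0, 0.75, 0, 0, 0, -0.6, 0, 0, 1, 0, 0, 0, -0.9, 0, 0, 1, 0, 0, 0, -0.9, 0, 0, 1, 0, 0, 0, -0.9, 0, 0, 1, 0, 0, 0, -0.6, 0, 0, 1, 0, 0, 0, 0, 0, 0, 1])

```text
time: 39.87
ee_pos: [0.5532, 0.3494, 0.1153]
eef_rot: [0.048, 0.706, -0.047, 0.705]
ft_force: [0.5, 0.3, 0.4]
width: 0.086
```

```bash
python3 - <<'E'
from fit import *
togo([.5512,.348,.2],82.3)
s=shot('wrist','w25');C=cam('wrist',s)
print({n:proj(C,p).round() for n,p in dict(sq=(.5515,.3475,.032),st=(.4415,.2217,.061),flat=(.441,.222,.027)).items()})
shot('scene','c25',(140,190,200,120),4);shot('scene','c25b',(300,120,160,100),5)
E
```

```text
t 39.87 at [0.5532 0.3494 0.1153] yaw 82.4 w 0.086 F [0.5 0.3 0.4]
 turn [ 0.001 -0.001 -0.002]  shift now [-3.39 -0.06 -0.07]  shift after turn [-3.39 -0.07 -0.07]
{'sq': array([315., 199.]), 'st': array([89., 68.]), 'flat': array([119.,  71.])}
```

View pics/w25.png

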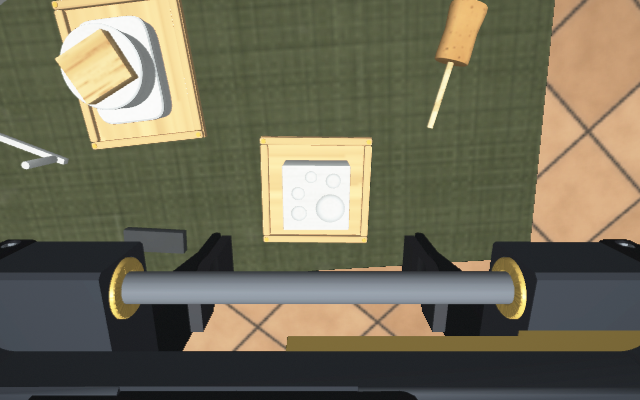

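View pics/c25.png

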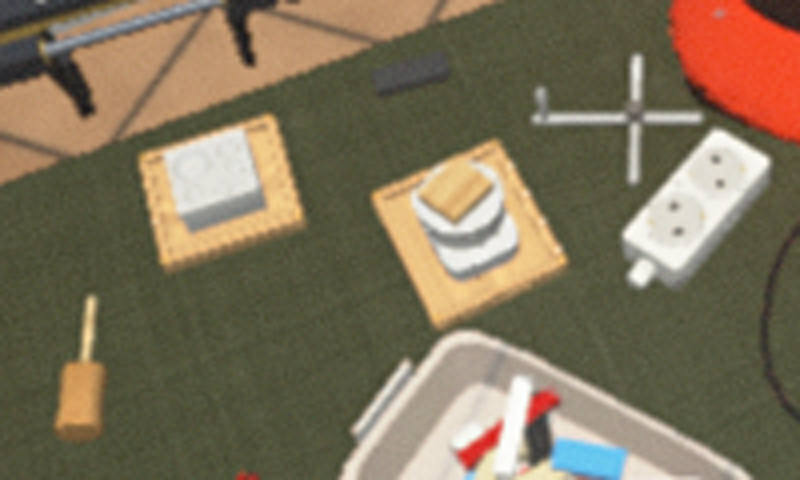

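View pics/c25b.png

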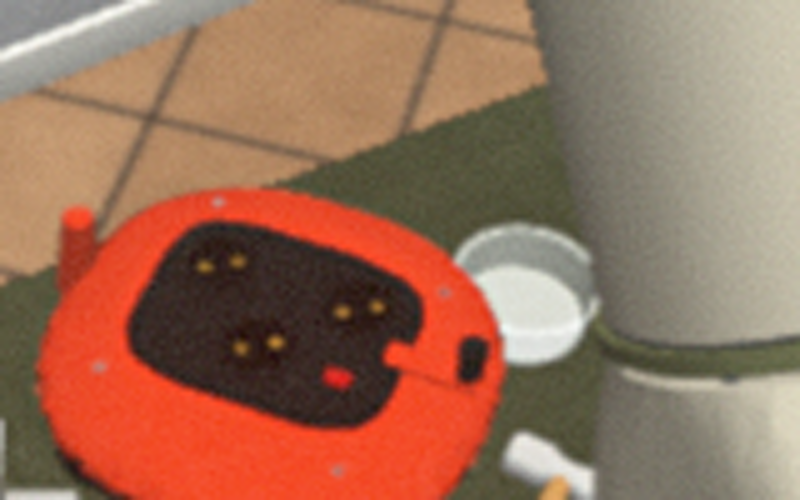

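The doming block is flat in the square tray, centred near (316,196), and the look-alikes appear unmoved. The flat tin may be several mm off under the round tin, so I'll look from directly above the stack.

```bash
python3 - <<'E'
from fit import *
togo([.43,.222,.2],82.3)
E
```

```text
t 40.02 at [0.5521 0.348  0.1107] yaw 82.4 w 0.0867 F [-0.4  0.2 -0.4]
 turn [ 0.001 -0.006  0.003]  shift now [-3.54 -5.65 -4.19]  shift after turn [-3.57 -5.65 -4.16]
```

Request:
arm_command(targets=[0, 0, 0, -0.6, 0, 0, 1, 0, 0, 0, -0.9, 0, 0, 1, 0, 0, 0, -0.9, -0.2, -0.1, 1, 0, 0, 0, -0.7, -0.6, -0.4, 1, 0, 0, 0, -0.3, -0.9, -0.7, 1, 0, 0, 0, 0, -0.9, -0.7, 1, 0, 0, 0, 0, -0.9, -0.7, 1, 0, 0, 0, 0, -0.8, -0.6, 1, 0, 0, 0, 0, -0.6, -0.4, 1, 0, 0, 0, 0, -0.3, -0.2, 1, 0, 0, 0, 0, 0, 0, 1, 0, 0, 0, 0, 0, 0, 1])

```text
time: 41.02
ee_pos: [0.4317, 0.2254, 0.1981]
eef_rot: [0.042, 0.712, -0.051, 0.699]
ft_force: [-0.3, -0.2, 0.4]
width: 0.087
```

```bash
python3 - <<'E'
from fit import *
s=shot('wrist','w26',(240,130,160,120),5);togo([.43,.222,.2],82.3);C=cam('wrist',s)
print({n:((proj(C,p)-[240,130])*5).round() for n,p in dict(wood=(.4415,.2217,.061),rnd=(.4415,.2217,.051),flat=(.441,.222,.027),tray=(.44,.2208,.012)).items()})
E
```

```text
t 41.07 at [0.4318 0.2257 0.1981] yaw 82.5 w 0.0869 F [0.  0.2 0.2]
 turn [ 0.004 -0.023  0.017]  shift now [-0.07 -0.16 -0.05]  shift after turn [-0.08 -0.16 -0.05]
{'wood': array([386., 337.]), 'rnd': array([387., 324.]), 'flat': array([390., 293.]), 'tray': array([384., 273.])}
```

View pics/w26.png

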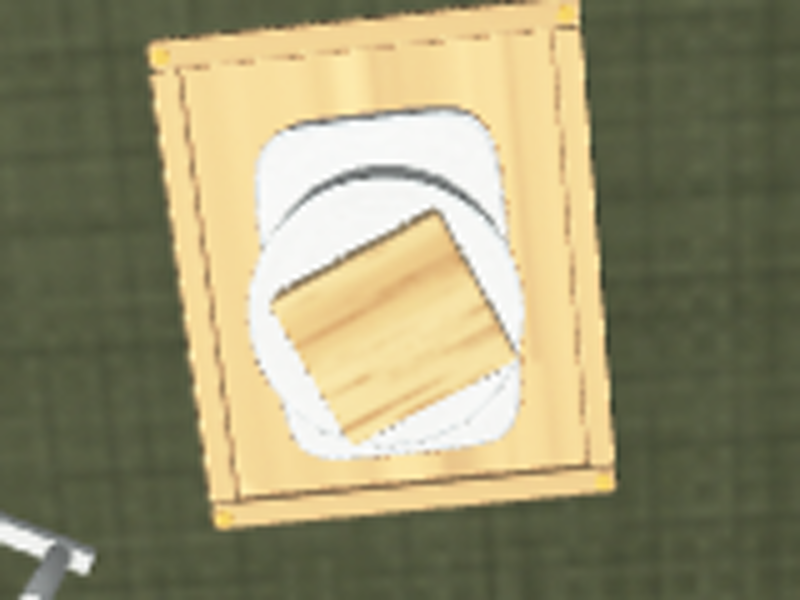

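```bash
python3 - <<'E'
from fit import *
s=read_state();C=cam('wrist',s);A=lambda q:((q[0]+.5)/5-.5+240,(q[1]+.5)/5-.5+130)
print("tray",fitrect(C,[A(q) for q in [(150,45),(580,0),(615,490),(217,528)]],.108,.09,.012,0))
print("flat",fitrect(C,[A(q) for q in [(255,125),(490,103),(523,447),(290,465)]],.051,.071,.027,0))
print("round",unproj(C,A((387,313)),.051)); print("wood",fitrect(C,[A(q) for q in [(272,300),(437,210),(517,355),(350,443)]],.032,.036,.061,0))
E
```

```text
tray (array([0.4401, 0.2221]), np.float64(178.38880667046269), 'rms mm', np.float64(1.2))
flat (array([0.4399, 0.2221]), np.float64(87.88247422894379), 'rms mm', np.float64(1.6))
round [0.43898347 0.22206971 0.051     ]
wood (array([0.4396, 0.2234]), np.float64(21.1070546718407), 'rms mm', np.float64(0.6))
```

Seen from above, flat tin, round tin and wood block all lie within about 2 mm of the tray centre. I'm handing the job in.

```bash
python3 -c "
from bench import *
print(close_job(), read_state()['time'])"
```

```text
the job is handed in; nothing more can be done
the job is handed in; nothing more can be done
```

The kit is in its trays and I handed the job in at about 41 s on the robot's clock. The grey doming block is in the square tray. The flat tin, round tin and wooden block are stacked in the oblong tray.

- **Stack:** the last overhead wrist view put the flat tin, the round tin and the wooden block each within about 2 mm of the one below and of the tray centre. I did not measure tilt in numbers.
- **Doming block:** the last wrist picture shows it flat inside the square tray's rim, with about 3 mm of centring error.
- **Look-alikes:** the slip stone, clear tub and socket block looked unmoved in the last scene picture, compared by eye with the first. The arm hid the tub's right edge, so that check is partial.
- **One mismatch:** the first grasp closed above the flat tin. The fingertips sat about 16 mm behind the reported TCP, not 22 mm ahead as stated. I worked out the offset from the pictures and a slow descent, and the later grasps held.
- **Contact force:** the highest reading was 12 N, when the doming block touched down.

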